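Put the carton delivery away by use-by date

ROBOT

A 6-joint arm with a two-finger parallel gripper is mounted at the origin on the work surface. World frame = base frame: x ahead of the robot, y to its left, z up, the work surface at z = 0. Lengths are in m, angles in rad, forces in N, time in s.
With the tool pointing down it reaches from about 0.3 to 0.775 m from the base axis. Payload 14.6 kg.
Tool frame: the origin (TCP) lies midway between the tips of the shut fingers; the grasp point (between the pads) lies 19 mm behind it (env.grip_point_offset is the distance from the TCP to the grasp point, in m); z points along the fingers, y is the direction in which the jaws open and shut (so a half turn about z gives the same grasp; the last joint's range is limited). The gripper opens to 85 mm and grips with 20 to 120 N. Pads are 22 mm wide; open, the fingers measure 114 mm over their backs; the gripper's body (76 mm by 85 mm) begins 54 mm behind the grasp point. The pads swing forward as they close: fully open they stand 13 mm farther back than shut.
Start: joints at [-1.253, 0.3, 1.521, -0, 1.321, -0.067], TCP at [0.206, -0.51, 0.231] pointing down, gripper open.
Joint ranges: [-3.03, 3.03], [-0.79, 2.21], [0.23, 2.52], [-1.04, 4.18], [0, 3.07], [-2.55, 2.55]. Speed limits (rad/s): [2.22, 2.22, 2.57, 3.14, 3.14, 3.14].

INTERFACE

Orientations are given as a 3x3 rotation matrix whose columns are the frame's x, y, z axes.
In Python, from rig import env, snapshot, order gives the robot as it stands.
- The arm moves only by the tool drive_tool, never from a script. Its arguments are lists of equal length, an entry for each row: "delta_pos": the shift along the tool's x, y, z in mm, a list of three; "angular": the turn, a rotation vector about the tool's x, y, z in degrees, a list of three; "grip": the closure, from 0 (fully open) to 1 (shut). In form: {"delta_pos": [[x, y, z], ...], "angular": [[wx, wy, wz], ...], "grip": [grip, ...]}. A call has 1 to 5 rows; each row shifts and turns the pose as measured when the row begins, along the tool's axes as they then stand; what a row does not reach is not made up. A row lasts 1/8 s, in which the tool goes at most 62.5 mm and 10.7 degrees, less where a joint would pass 70% of its speed; a pose out of reach is approached as far as the arm can. A call is refused whole if a number of a shift passes 62.5 or a number of a turn 10.7, either way. A call with a gripper value outside its range is refused whole. The fingers move at their own pace and stop on an object; "grip_force" is the grip in N (left out, the last holds). Time passes only in rows, so rows that do not move let the fingers close. It gives the time, the measured TCP pose, the force and the opening at its end, in the units of the state.
- env.read_state(): the state, without advancing time (a new reading comes with each control period).
- snapshot(name): name is "side" or "top"; returns a dict with "img" (420x560x3 uint8, red, green, blue), "camera_matrix" (3x3 intrinsics, pixels), "camera_from_world" (4x4, takes a point from world to camera coordinates). Camera axes: x right, y down, z forward; pixel columns grow to the right and rows downward; lengths in m; the calibration is good to about 2 mm. A picture is of the moment at which its call begins. There is no depth.
- order.job_done(): hands the job in, once; it reports no verdict.
The state is a dict: "time": time; "q": joint angles; "dq": joint speeds; "joint_torque": joint torques, N m; "eef_pos": TCP position; "tool_rot": TCP orientation; "wrist_force": force on the tool from outside, world axes, zero at the start; "ft_torque": the same for the moment, N m; "width": finger opening in m.
Only numpy, scipy, OpenCV 4.12 (cv2) and the standard library are available. Lean on these libraries where they do the work, as an engineer would, in place of code of your own. Each camera call takes 0.05 s, during which the arm holds its last target.

TASK

Put the delivered medicine cartons away by use-by date: blue-banded cartons in the bin with the blue label, crimson-banded ones in the bin with the crimson label, each bin holding one neat, square pile in its middle, cartons lying flat lengthwise in the bin with their dots up. In each pile the latest date goes at the bottom and the soonest on top (green dot = latest, yellow = in between, red = use first); the old red-dot carton already lying in the blue bin has to end up on top of the new blue stock. Leave the jar, the dropper bottle and the scanner where they are.

Things in the scene. Friction and masses are not known exactly. Their poses are not given: they have to be found in the camera images.
- blue_green_mid (a point): Centre of the blue carton with the green dot: white medicine carton, 100 (its x) x 50 (its y) x 34 mm high, 70 g, a blue printed band over more than half its length and, on the white end (+x), a round green sticker 25 mm across on the top face. Delivered, lying on the bench. The point is half-way up, 17 mm above its underside; z up. Grasp it across its 50 mm width.
- blue_yellow_mid (a point): Centre of the blue carton with the yellow dot: white medicine carton, 100 (its x) x 50 (its y) x 34 mm high, 70 g, a blue printed band over more than half its length and, on the white end (+x), a round yellow sticker 25 mm across on the top face. Delivered, lying on the bench. The point is half-way up, 17 mm above its underside; z up. Grasp it across its 50 mm width.
- blue_red_mid (a point): Centre of the blue carton with the red dot: white medicine carton, 100 (its x) x 50 (its y) x 34 mm high, 70 g, a blue printed band over more than half its length and, on the white end (+x), a round red sticker 25 mm across on the top face. Old stock: at the start it lies flat in the blue-labelled bin. The point is half-way up, 17 mm above its underside; z up. Grasp it across its 50 mm width.
- crimson_green_mid (a point): Centre of the crimson carton with the green dot: white medicine carton, 115 (its x) x 58 (its y) x 30 mm high, 70 g, a dark crimson printed band over more than half its length and, on the white end (+x), a round green sticker 25 mm across on the top face. Delivered, lying on the bench. The point is half-way up, 15 mm above its underside; z up. Grasp it across its 58 mm width.
- crimson_red_mid (a point): Centre of the crimson carton with the red dot: white medicine carton, 115 (its x) x 58 (its y) x 30 mm high, 70 g, a dark crimson printed band over more than half its length and, on the white end (+x), a round red sticker 25 mm across on the top face. Delivered, lying on the bench. The point is half-way up, 15 mm above its underside; z up. Grasp it across its 58 mm width.
- bin_blue: Light grey open shelf bin with a blue label card on its tilted front lip (and a small one on its back), fixed to the bench. 190 mm long (x, front lip towards -x) x 150 mm wide (y) outside, walls and floor 4 mm thick, so 182 x 142 mm inside; back wall and rear two thirds of the sides 60 mm high, front 34 mm; the lip stands out 25 mm in front. Origin: centre of its underside, on the bench, so the inner floor is 4 mm above it; z up. At the start one carton lies in it.
- bin_crimson: Light grey open shelf bin with a crimson label card on its tilted front lip (and a small one on its back), fixed to the bench. 190 mm long (x, front lip towards -x) x 150 mm wide (y) outside, walls and floor 4 mm thick, so 182 x 142 mm inside; back wall and rear two thirds of the sides 60 mm high, front 34 mm; the lip stands out 25 mm in front. Origin: centre of its underside, on the bench, so the inner floor is 4 mm above it; z up. Empty at the start.
- jar_mid (a point): Bystander among the cartons, not to be disturbed: small amber jar with white lid, 52 mm across, 55 mm high, loose; the point is half-way up.
- dropper_mid (a point): Bystander, not to be disturbed: white dropper bottle with a red label, 34 mm across, 85 mm high, loose, on the left of the bench; the point is half-way up.
- scanner_mid (a point): Bystander, not to be disturbed: cordless hand scanner lying on its side, grey head and black handle, about 100 x 170 mm, 48 mm high, loose, on the right of the bench; the point is about its middle, 24 mm up.
Not all that is in view belongs to the job. Leave any orange or turquoise look-alike of the part that bears crimson_green_mid alone.

How it is judged:
By the outcome, as a careful person would: the job done as asked, in the order asked, and still so for the second after the job is handed in, with the robot touching nothing.
It also fails if it takes over 141 s, if anything falls off the work surface, if the arm or the gripper's body presses on something with over 40 N, if the wrist force passes 120 N, or if a joint passes its speed limit or range.

## Working session

There is one attempt and no reset: what is moved stays moved. The work goes in short steps, Python scripts to look and compute and a tool call to move; the robot and the scene stay as the last step left them, time stands still between calls to the robot, and variables do not carry over. Pictures are saved under pics/ and viewed, and the job is handed in when it is done.

Besides the shell and the picture viewer there is one more tool, called after "Emit:" by a JSON object that holds its "method" and its "body", one argument or row to a line. drive_tool: Moves the arm, as the interface text tells. Its arguments: {"type":"object","properties":{"delta_pos":{"type":"array","items":{"type":"array","items":{"type":"number"}}},"angular":{"type":"array","items":{"type":"array","items":{"type":"number"}}},"grip":{"type":"array","items":{"type":"number"}},"grip_force":{"type":"number"}},"required":["delta_pos","angular","grip"]}

```bash
ls; mkdir -p pics; python3 - <<'E'
from rig import env, snapshot, order
import cv2,numpy as np
for n in("top","side"):
    s=snapshot(n); cv2.imwrite(f"pics/{n}0.png",s["img"][:,:,::-1]); print(n,s["camera_matrix"].round(1).tolist(),s["camera_from_world"].round(3).tolist())
print(env.read_state(), env.grip_point_offset)
E
```

```text
pics
top [[388.0, 0.0, 282.3], [0.0, 388.0, 204.2], [0.0, 0.0, 1.0]] [[-0.006, -1.0, 0.001, 0.005], [-0.996, 0.006, -0.094, 0.535], [0.094, -0.002, -0.996, 1.121], [0.0, 0.0, 0.0, 1.0]]
side [[410.2, 0.0, 279.0], [0.0, 410.2, 211.5], [0.0, 0.0, 1.0]] [[-0.959, -0.284, 0.013, 0.503], [-0.195, 0.622, -0.758, 0.154], [0.207, -0.73, -0.652, 1.38], [0.0, 0.0, 0.0, 1.0]]
{'time': 0.1, 'q': array([-1.25258211e+00,  3.00434774e-01,  1.52148366e+00, -1.85659137e-06,
        1.32072737e+00, -6.66033870e-02]), 'dq': array([ 0.0009195 , -0.0004756 , -0.00094297, -0.00102489,  0.0004959 ,
        0.00030385]), 'joint_torque': array([ 6.22581956e-04, -5.44381785e+01, -3.62374485e+01, -7.12269821e-05,
        3.01525281e-03,  8.04993704e-06]), 'eef_pos': array([ 0.20639639, -0.50958659,  0.23078246]), 'tool_rot': array([[ 9.26866755e-01,  3.75390341e-01, -3.31209496e-04],
       [ 3.75390481e-01, -9.26866219e-01,  9.99717335e-04],
       [ 6.82973384e-05, -1.05093765e-03, -9.99999445e-01]]), 'wrist_force': array([ 0.12821544, -0.1677207 , -0.5303168 ]), 'ft_torque': array([-0.02654542, -0.03495081, -0.01550226]), 'width': 0.08510011196109192} 0.0187
```

View pics/top0.png

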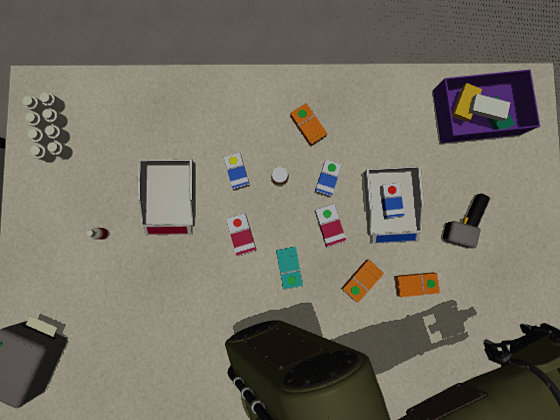

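View pics/side0.png

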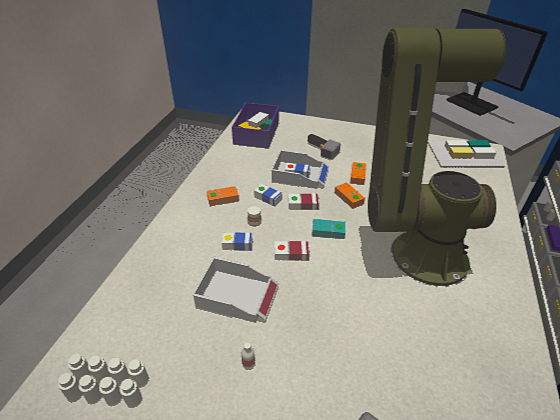

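Top view. Left is +y and up is +x.
- Wanted cartons:
  - blue/green (328,178)
  - blue/yellow (236,171)
  - blue/red, in the blue bin (392,200)
  - crimson/green (330,226)
  - crimson/red (241,234)
- Bins: blue (393,205), crimson (167,197).
- Look-alikes to leave alone: turquoise (289,268); orange (309,124), (362,281), (418,285).
- Also leave alone: jar (280,175), dropper (98,233), scanner (465,225).

Close crop next.

```bash
python3 - <<'E'
import cv2
im=cv2.imread("pics/top0.png")
cv2.imwrite("pics/crop0.png",cv2.resize(im[145:265,215:350],None,fx=5,fy=5,interpolation=cv2.INTER_CUBIC)[:600])
a=cv2.resize(im[150:250,355:430],None,fx=5,fy=5,interpolation=cv2.INTER_CUBIC);b=cv2.resize(im[150:250,130:205],None,fx=5,fy=5,interpolation=cv2.INTER_CUBIC)
cv2.imwrite("pics/crop1.png",cv2.hconcat([b,a]))
E
```

```text
(no output)
```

View pics/crop0.png

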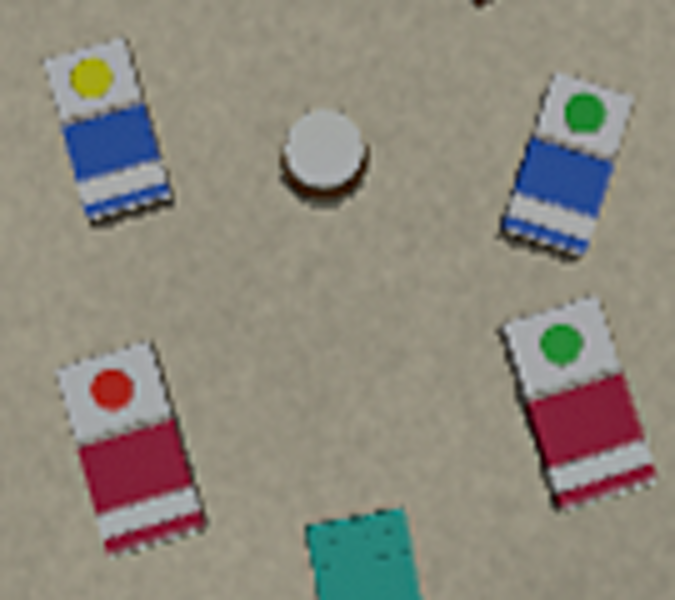

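View pics/crop1.png

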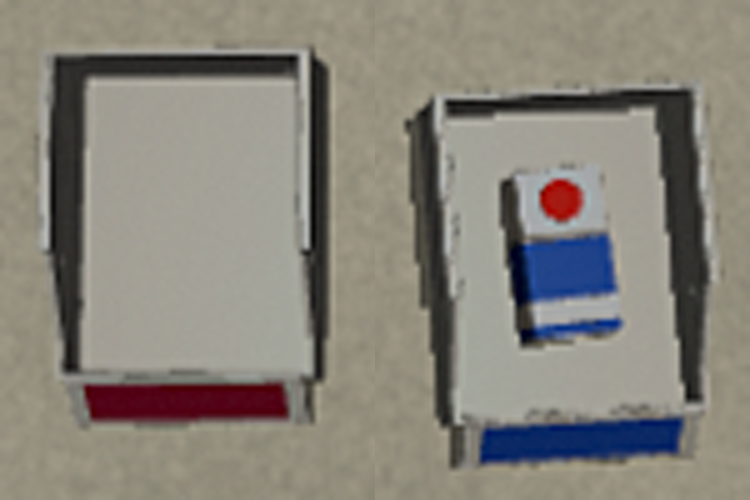

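```bash
cat > h.py <<'E'
import cv2,numpy as np
def ray(s,px,z):
    M=s["camera_from_world"];R=M[:3,:3];t=M[:3,3]
    d=R.T@np.linalg.inv(s["camera_matrix"])@np.array([px[0],px[1],1.]);c=-R.T@t
    return (c+d*(z-c[2])/d[2])[:2]
def dots(s):
    hsv=cv2.cvtColor(s["img"],cv2.COLOR_RGB2HSV);out={}
    for n,lo,hi in(("g",50,75),("y",22,34),("r",0,6)):
        m=cv2.inRange(hsv,(lo,150,80),(hi,255,255))
        k,_,st,ce=cv2.connectedComponentsWithStats(m)
        out[n]=[(ce[i].round(1).tolist(),int(st[i,4])) for i in range(1,k) if 25<st[i,4]<200]
    return out
def face(s,roi,z,hue):
    x0,y0,x1,y1=roi
    up=4
    im=cv2.resize(s["img"][y0:y1,x0:x1],None,fx=up,fy=up,interpolation=cv2.INTER_CUBIC)
    hsv=cv2.cvtColor(im,cv2.COLOR_RGB2HSV)
    m=cv2.inRange(hsv,(0,0,150),(180,28,255))
    m|=cv2.inRange(hsv,(0,110,70),(180,255,255))
    m=cv2.morphologyEx(m,cv2.MORPH_CLOSE,np.ones((9,9)));m=cv2.morphologyEx(m,cv2.MORPH_OPEN,np.ones((9,9)))
    cs,_=cv2.findContours(m,cv2.RETR_EXTERNAL,cv2.CHAIN_APPROX_NONE)
    c=max(cs,key=cv2.contourArea)[:,0,:].astype(float)
    w=np.array([ray(s,(x0+(p[0]+.5)/up-.5,y0+(p[1]+.5)/up-.5),z) for p in c],np.float32)*1000
    (cx,cy),(a,b),an=cv2.minAreaRect(w)
    if a<b:a,b,an=b,a,an+90
    an=(an+90)%180-90
    return round(cx,1),round(cy,1),round(a,1),round(b,1),round(an,1)
E
python3 - <<'E'
from rig import env,snapshot
from h import *
t=snapshot("top");s=snapshot("side")
for n,r,z in(("by",(220,148,252,195),.034),("bg",(312,155,345,201),.034),("cr",(222,207,262,260),.03),("cg",(312,200,350,250),.03),("br",(380,180,408,222),.038)):
    print(n,face(t,r,z,0))
for c in(t,s):print(dots(c))
print("dots top mm");
for k,p,z in(("by",[],.034),):pass
def q(p,o): return ((p[0]+.5)/5-.5+o[0],(p[1]+.5)/5-.5+o[1])
for nm,P,o in(("crim",[(46,55),(312,50),(62,375),(314,372)],(130,150)),("blue",[(436-375,97),(700-375,88),(457-375,416),(703-375,408)],(355,150))):
    print(nm,[(ray(t,q(p,o),z)*1000).round(1).tolist() for p,z in zip(P,(.06,.06,.034,.034))])
E
```

```text
by (636.4, 138.5, 100.7, 52.7, 15.0)
bg (614.1, -135.4, 100.4, 53.3, -18.2)
cr (446.6, 124.1, 118.3, 61.2, 15.6)
cg (472.3, -140.7, 118.3, 61.8, 16.9)
br (542.6, -324.2, 124.8, 81.6, -1.7)
{'g': [([301.8, 113.2], 43), ([331.3, 167.1], 43), ([326.8, 213.2], 43), ([291.4, 279.9], 58), ([430.5, 283.4], 53), ([354.8, 289.9], 52)], 'y': [([232.7, 160.0], 47)], 'r': [([391.6, 189.4], 50), ([236.7, 222.4], 47)]}
{'g': [([338.8, 226.0], 27)], 'y': [([247.5, 125.6], 64), ([227.6, 237.0], 27)], 'r': [([280.9, 247.0], 30)]}
dots top mm
crim [[660.5, 415.8], [662.5, 261.9], [476.4, 410.7], [477.3, 263.8]]
blue [[632.0, -243.5], [636.4, -396.3], [448.5, -256.5], [452.3, -400.0]]
```

```bash
cat >> h.py <<'E'
from scipy.spatial.transform import Rotation as Ro
def need(env,x,y,z,yaw):
    s=env.read_state();R=s["tool_rot"];c,sn=np.cos(np.radians(yaw)),np.sin(np.radians(yaw))
    T=np.array([[c,sn,0],[sn,-c,0],[0,0,-1.]])
    d=R.T@(np.array([x,y,z])-s["eef_pos"]*1000)
    rv=Ro.from_matrix(R.T@T).as_rotvec(degrees=True)
    dT=T.T@(np.array([x,y,z])-s["eef_pos"]*1000)
    print("t",round(s["time"],2),"tool d",d.round(1),"(after turn)",dT.round(1),"rot",rv.round(2),"w",round(s["width"]*1000,1),"F",s["wrist_force"].round(1))
E
cat > n.py <<'E'
import sys
from rig import env
from h import *
need(env,*map(float,sys.argv[1:5]))
E
python3 n.py 472.3 -140.7 120 16.9
```

```text
t 0.2 tool d [ 384.9 -242.1  111.1] (after turn) [ 361.7 -275.7  111. ] rot [-0.04 -0.    5.15] w 85.5 F [-0.9 -0.4  0.4]
```

Emit:
{"method": "drive_tool", "body": {
  "delta_pos": [
    [0,0,0],
    [48,-30,0],
    [48,-30,0],
    [48,-30,0],
    [48,-30,0]
  ],
  "angular": [
    [0,0,5],
    [0,0,0],
    [0,0,0],
    [0,0,0],
    [0,0,0]
  ],
  "grip": [0,0,0,0,0],
  "grip_force": 25
}}

```text
time: 0.82
eef_pos: [0.357, -0.3362, 0.2299]
tool_rot: [[0.959, 0.284, -0.001], [0.284, -0.959, 0.002], [-0.0, -0.002, -1.0]]
wrist_force: [0.1, -0.7, -0.2]
width: 0.0853
```

```bash
python3 n.py 472.3 -140.7 120 16.9
```

```text
t 0.82 tool d [ 166.2 -154.4  110.2] (after turn) [ 167.1 -153.6  109.9] rot [-0.13  0.02 -0.38] w 85.3 F [ 0.1 -0.7 -0.2]
```

Emit:
{"method": "drive_tool", "body": {
  "delta_pos": [
    [34,-31,22],
    [34,-31,22],
    [34,-31,22],
    [34,-31,22],
    [31,-30,22]
  ],
  "angular": [
    [0,0,0],
    [0,0,0],
    [0,0,0],
    [0,0,0],
    [0,0,0]
  ],
  "grip": [0,0,0,0,0]
}}

```text
time: 1.45
eef_pos: [0.4775, -0.1338, 0.1186]
tool_rot: [[0.958, 0.285, 0.003], [0.285, -0.958, -0.001], [0.002, 0.001, -1.0]]
wrist_force: [0.6, -0.1, 0.9]
width: 0.0853
```

```bash
python3 n.py 472.3 -140.7 3 16.9; python3 - <<'E'
from rig import snapshot
import cv2
for n in("top","side"):
    s=snapshot(n);im=s["img"][:,:,::-1]
    cv2.imwrite(f"pics/{n}1.png",im)
E
```

```text
t 1.45 tool d [ -7.2   5.  115.6] (after turn) [ -7.    5.1 115.6] rot [ 0.07 -0.13 -0.32] w 85.3 F [ 0.6 -0.1  0.9]
```

View pics/side1.png

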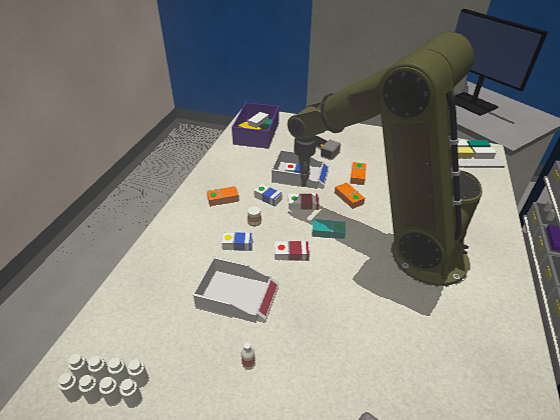

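The gripper stands above the crimson/green carton (side view, 304,200), as planned. Descending now.

Emit:
{"method": "drive_tool", "body": {
  "delta_pos": [
    [-7,5,40],
    [0,0,35],
    [0,0,20],
    [0,0,0]
  ],
  "angular": [
    [0,0,0],
    [0,0,0],
    [0,0,0],
    [0,0,0]
  ],
  "grip": [0,0,0,0]
}}

```text
time: 2.05
eef_pos: [0.472, -0.14, 0.0205]
tool_rot: [[0.957, 0.29, 0.0], [0.29, -0.957, 0.0], [0.001, -0.0, -1.0]]
wrist_force: [0.1, -0.3, -0.1]
width: 0.0855
```

```bash
python3 n.py 472.3 -140.7 3 16.9
```

```text
t 2.05 tool d [ 0.1  0.8 17.5] (after turn) [ 0.1  0.8 17.5] rot [-0.01 -0.03 -0.06] w 85.5 F [ 0.1 -0.3 -0.1]
```

Emit:
{"method": "drive_tool", "body": {
  "delta_pos": [
    [0,1,17],
    [0,0,0],
    [0,0,0],
    [0,0,0],
    [0,0,0]
  ],
  "angular": [
    [0,0,0],
    [0,0,0],
    [0,0,0],
    [0,0,0],
    [0,0,0]
  ],
  "grip": [0,1,1,1,1]
}}

```text
time: 2.68
eef_pos: [0.4736, -0.142, 0.0052]
tool_rot: [[0.957, 0.289, 0.004], [0.289, -0.957, -0.001], [0.004, 0.003, -1.0]]
wrist_force: [0.5, -0.2, -1.3]
width: 0.0576
```

```bash
python3 n.py 472.3 -140.7 3 16.9
```

```text
t 2.67 tool d [-0.9 -1.7  2.2] (after turn) [-0.9 -1.7  2.2] rot [ 0.15 -0.22 -0.08] w 57.6 F [ 0.5 -0.2 -1.3]
```

Emit:
{"method": "drive_tool", "body": {
  "delta_pos": [
    [0,0,-20],
    [0,0,-45],
    [0,0,-50],
    [0,0,0]
  ],
  "angular": [
    [0,0,0],
    [0,0,0],
    [0,0,8.2],
    [0,0,8.2]
  ],
  "grip": [1,1,1,1]
}}

```text
time: 3.18
eef_pos: [0.4728, -0.1417, 0.1239]
tool_rot: [[1.0, 0.0, 0.004], [0.0, -1.0, -0.001], [0.004, 0.001, -1.0]]
wrist_force: [0.6, 0.4, -1.8]
width: 0.0569
```

```bash
python3 n.py 569.2 338 110 0.6
```

```text
t 3.17 tool d [  96.6 -479.6   13.7] (after turn) [ 101.5 -478.6   13.9] rot [ 0.06 -0.21 -0.58] w 56.9 F [ 0.6  0.4 -1.8]
```

Emit:
{"method": "drive_tool", "body": {
  "delta_pos": [
    [12,-56,0],
    [12,-56,0],
    [12,-56,0],
    [12,-56,0],
    [12,-56,0]
  ],
  "angular": [
    [0,0,0],
    [0,0,0],
    [0,0,0],
    [0,0,0],
    [0,0,0]
  ],
  "grip": [1,1,1,1,1]
}}

```text
time: 3.8
eef_pos: [0.5353, 0.1431, 0.1258]
tool_rot: [[1.0, -0.009, 0.007], [-0.009, -1.0, -0.002], [0.007, 0.002, -1.0]]
wrist_force: [0.6, -1.4, -0.9]
width: 0.0573
```

Emit:
{"method": "drive_tool", "body": {
  "delta_pos": [
    [10,-50,0],
    [10,-50,0],
    [10,-50,0],
    [5,-30,0],
    [0,0,0]
  ],
  "angular": [
    [0,0,0],
    [0,0,0],
    [0,0,0],
    [0,0,0],
    [0,0,0]
  ],
  "grip": [1,1,1,1,1]
}}

```text
time: 4.42
eef_pos: [0.5712, 0.3328, 0.1251]
tool_rot: [[1.0, -0.004, 0.007], [-0.004, -1.0, -0.002], [0.007, 0.002, -1.0]]
wrist_force: [-0.5, -1.0, -0.8]
width: 0.0572
```

```bash
python3 n.py 569.2 338 110 0.6
```

```text
t 4.42 tool d [-2.1 -5.2 15.1] (after turn) [-1.9 -5.2 15.1] rot [ 0.12 -0.4  -0.84] w 57.2 F [-0.5 -1.  -0.8]
```

Emit:
{"method": "drive_tool", "body": {
  "delta_pos": [
    [-2,-5,25],
    [0,0,40],
    [0,0,30],
    [0,0,0],
    [0,0,0]
  ],
  "angular": [
    [0,-0.4,-0.8],
    [0,0,0],
    [0,0,0],
    [0,0,0],
    [0,0,0]
  ],
  "grip": [1,1,1,1,1]
}}

```text
time: 5.05
eef_pos: [0.5679, 0.3344, 0.0236]
tool_rot: [[1.0, 0.009, -0.004], [0.009, -1.0, -0.004], [-0.004, 0.004, -1.0]]
wrist_force: [0.6, -0.4, -0.3]
width: 0.0573
```

```bash
python3 n.py 569.2 338 10 0.6
```

```text
t 5.05 tool d [ 1.4 -3.6 13.5] (after turn) [ 1.3 -3.6 13.6] rot [ 0.22  0.25 -0.07] w 57.3 F [ 0.6 -0.4 -0.3]
```

Emit:
{"method": "drive_tool", "body": {
  "delta_pos": [
    [1,-4,8],
    [0,0,0]
  ],
  "angular": [
    [0.2,0.2,0],
    [0,0,0]
  ],
  "grip": [1,1]
}}

```text
time: 5.3
eef_pos: [0.5696, 0.3388, 0.0168]
tool_rot: [[1.0, 0.009, 0.002], [0.009, -1.0, 0.001], [0.002, -0.001, -1.0]]
wrist_force: [0.1, -0.2, -0.6]
width: 0.0575
```

```bash
python3 n.py 569.2 338 10 0.6
```

```text
t 5.3 tool d [-0.4  0.8  6.8] (after turn) [-0.4  0.8  6.8] rot [-0.06 -0.09 -0.08] w 57.5 F [ 0.1 -0.2 -0.6]
```

Emit:
{"method": "drive_tool", "body": {
  "delta_pos": [
    [0,0,4],
    [0,0,2],
    [0,0,0]
  ],
  "angular": [
    [0,0,0],
    [0,0,0],
    [0,0,0]
  ],
  "grip": [1,1,1]
}}

```text
time: 5.68
eef_pos: [0.57, 0.3391, 0.0114]
tool_rot: [[1.0, 0.009, 0.003], [0.009, -1.0, 0.002], [0.003, -0.002, -1.0]]
wrist_force: [-0.0, -0.2, -0.4]
width: 0.0577
```

```bash
python3 n.py 569.2 338 10 0.6
```

```text
t 5.67 tool d [-0.8  1.1  1.4] (after turn) [-0.8  1.   1.4] rot [-0.1  -0.17 -0.07] w 57.7 F [-0.  -0.2 -0.4]
```

Emit:
{"method": "drive_tool", "body": {
  "delta_pos": [
    [-1,1,1],
    [0,0,1],
    [0,0,0],
    [0,0,0],
    [0,0,0]
  ],
  "angular": [
    [0,0,0],
    [0,0,0],
    [0,0,0],
    [0,0,0],
    [0,0,0]
  ],
  "grip": [1,1,0.18,0.18,0.18]
}}

```text
time: 6.3
eef_pos: [0.5692, 0.3381, 0.0097]
tool_rot: [[1.0, 0.009, 0.004], [0.009, -1.0, 0.002], [0.004, -0.002, -1.0]]
wrist_force: [-0.0, -0.8, 0.4]
width: 0.0697
```

Released at 69.7 mm. Lifting, then heading for crimson/red at (446.6, 124.1), yaw 15.6.

Emit:
{"method": "drive_tool", "body": {
  "delta_pos": [
    [0,0,-20],
    [0,0,-50],
    [0,0,-50],
    [0,0,0]
  ],
  "angular": [
    [0,0,0],
    [0,0,0],
    [0,0,0],
    [0,0,0]
  ],
  "grip": [0.18,0.18,0,0]
}}

```text
time: 6.8
eef_pos: [0.5691, 0.338, 0.1381]
tool_rot: [[1.0, 0.009, 0.006], [0.009, -1.0, 0.003], [0.006, -0.003, -1.0]]
wrist_force: [1.1, 0.5, 0.1]
width: 0.0856
```

```bash
python3 n.py 446.6 124.1 110 15.6
```

```text
t 6.8 tool d [-124.6  212.9   26.6] (after turn) [-175.5  173.1   28.1] rot [ -0.15  -0.38 -15.07] w 85.6 F [1.1 0.5 0.1]
```

Emit:
{"method": "drive_tool", "body": {
  "delta_pos": [
    [0,0,0],
    [0,0,0],
    [-41,41,5],
    [-41,41,5],
    [-41,41,5]
  ],
  "angular": [
    [0,0,-7.6],
    [0,-0.3,-7.6],
    [0,0,0],
    [0,0,0],
    [0,0,0]
  ],
  "grip": [0,0,0,0,0]
}}

```text
time: 7.42
eef_pos: [0.4832, 0.1838, 0.1236]
tool_rot: [[0.959, 0.283, 0.003], [0.283, -0.959, 0.003], [0.004, -0.002, -1.0]]
wrist_force: [1.4, -0.8, -0.1]
width: 0.0852
```

```bash
python3 n.py 446.6 124.1 110 15.6; python3 - <<'E'
from rig import snapshot
import cv2
s=snapshot("top");im=s["img"][:,:,::-1]
cv2.imwrite("pics/top2.png",cv2.resize(im[140:260,120:360],None,fx=3,fy=3,interpolation=cv2.INTER_CUBIC))
E
```

```text
t 7.42 tool d [-52.1  46.9  13.2] (after turn) [-51.3  47.7  13.6] rot [-0.14 -0.23  0.84] w 85.2 F [ 1.4 -0.8 -0.1]
```

View pics/top2.png

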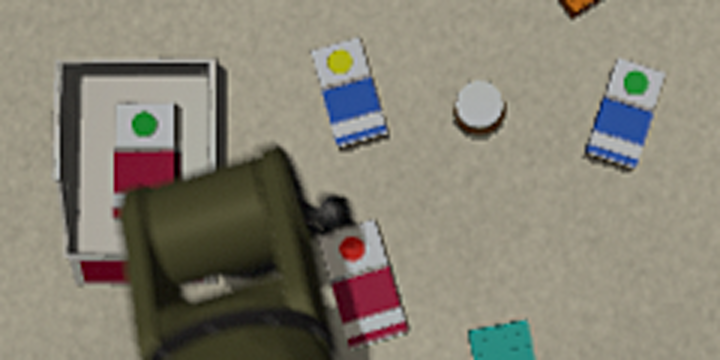

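Crimson/green lies square in the bin (crop dot at 145,124). Crimson/red (351,249) is undisturbed.

Emit:
{"method": "drive_tool", "body": {
  "delta_pos": [
    [-25,23,5],
    [-24,22,10],
    [0,0,40],
    [0,0,20],
    [0,0,0]
  ],
  "angular": [
    [0,0,0.8],
    [0,0,0],
    [0,0,0],
    [0,0,0],
    [0,0,0]
  ],
  "grip": [0,0,0,0,0]
}}

```text
time: 8.1
eef_pos: [0.4423, 0.1192, 0.047]
tool_rot: [[0.964, 0.265, 0.0], [0.265, -0.964, 0.001], [0.0, -0.001, -1.0]]
wrist_force: [-0.0, 0.3, 0.5]
width: 0.0854
```

```bash
python3 n.py 446.6 124.1 5 15.6
```

```text
t 8.1 tool d [ 5.4 -3.5 42. ] (after turn) [ 5.5 -3.6 42. ] rot [-0.07 -0.03 -0.23] w 85.4 F [-0.   0.3  0.5]
```

Emit:
{"method": "drive_tool", "body": {
  "delta_pos": [
    [5,-4,0],
    [0,0,20],
    [0,0,18],
    [0,0,0]
  ],
  "angular": [
    [0,0,0],
    [0,0,0],
    [0,0,0],
    [0,0,0]
  ],
  "grip": [0,0,0,0]
}}

```text
time: 8.6
eef_pos: [0.4492, 0.1264, 0.0123]
tool_rot: [[0.964, 0.266, 0.006], [0.266, -0.964, 0.003], [0.007, -0.001, -1.0]]
wrist_force: [0.2, 0.3, 0.5]
width: 0.0856
```

```bash
python3 n.py 446.6 124.1 5 15.6
```

```text
t 8.6 tool d [-3.2  1.5  7.2] (after turn) [-3.1  1.5  7.3] rot [-0.05 -0.39 -0.18] w 85.6 F [0.2 0.3 0.5]
```

Emit:
{"method": "drive_tool", "body": {
  "delta_pos": [
    [-3,1.5,6],
    [0,0,1],
    [0,0,0],
    [0,0,0],
    [0,0,0]
  ],
  "angular": [
    [0,-0.4,0],
    [0,0,0],
    [0,0,0],
    [0,0,0],
    [0,0,0]
  ],
  "grip": [0,0,1,1,1]
}}

```text
time: 9.22
eef_pos: [0.4482, 0.1246, 0.0076]
tool_rot: [[0.964, 0.266, 0.003], [0.266, -0.964, 0.001], [0.003, -0.001, -1.0]]
wrist_force: [-0.4, -1.3, -0.8]
width: 0.0577
```

Emit:
{"method": "drive_tool", "body": {
  "delta_pos": [
    [0,0,0]
  ],
  "angular": [
    [0,0,0]
  ],
  "grip": [1]
}}

```text
time: 9.35
eef_pos: [0.4482, 0.1246, 0.0076]
tool_rot: [[0.964, 0.266, 0.003], [0.266, -0.964, 0.001], [0.003, -0.001, -1.0]]
wrist_force: [-0.2, -0.2, 0.2]
width: 0.0576
```

```bash
python3 n.py 446.6 124.1 5 15.6
```

```text
t 9.35 tool d [-1.6  0.   2.6] (after turn) [-1.6  0.   2.6] rot [-0.03 -0.19 -0.17] w 57.6 F [-0.2 -0.2  0.2]
```

Emit:
{"method": "drive_tool", "body": {
  "delta_pos": [
    [0,0,-20],
    [0,0,-45],
    [0,0,-50],
    [0,0,0],
    [0,0,0]
  ],
  "angular": [
    [0,0,0],
    [0,0,0],
    [0,0,7.4],
    [0,-0.2,7.4],
    [0,0,0]
  ],
  "grip": [1,1,1,1,1]
}}

```text
time: 9.98
eef_pos: [0.4472, 0.1243, 0.1257]
tool_rot: [[1.0, 0.005, -0.002], [0.005, -1.0, 0.001], [-0.002, -0.001, -1.0]]
wrist_force: [-0.3, -0.2, -0.8]
width: 0.0576
```

```bash
python3 n.py 569.2 338 120 0.6; python3 - <<'E'
from rig import snapshot
from h import *
s=snapshot("top");im=s["img"][:,:,::-1]
cv2.imwrite("pics/top3.png",cv2.resize(im[150:250,130:260],None,fx=6,fy=6,interpolation=cv2.INTER_CUBIC))
d=dots(s);print(d)
for p,a in d["g"]:print(p,(ray(s,p,.034)*1000).round(1))
E
```

```text
t 9.97 tool d [ 123.1 -213.1    5.6] (after turn) [ 124.2 -212.5    5.7] rot [-0.05  0.13 -0.32] w 57.6 F [-0.3 -0.2 -0.8]
{'g': [([301.8, 113.1], 44), ([331.3, 167.1], 43), ([167.5, 181.0], 44), ([291.4, 279.8], 59), ([430.5, 283.4], 53), ([354.7, 289.9], 51)], 'y': [([232.8, 160.0], 48)], 'r': [([391.6, 189.4], 50)]}
[301.8, 113.1] [807.7 -58.9]
[331.3, 167.1] [ 643.1 -144.4]
[167.5, 181.0] [604.4 339.2]
[291.4, 279.8] [315.  -23.6]
[430.5, 283.4] [ 302.3 -423.8]
[354.7, 289.9] [ 285.2 -205.1]
```

View pics/top3.png

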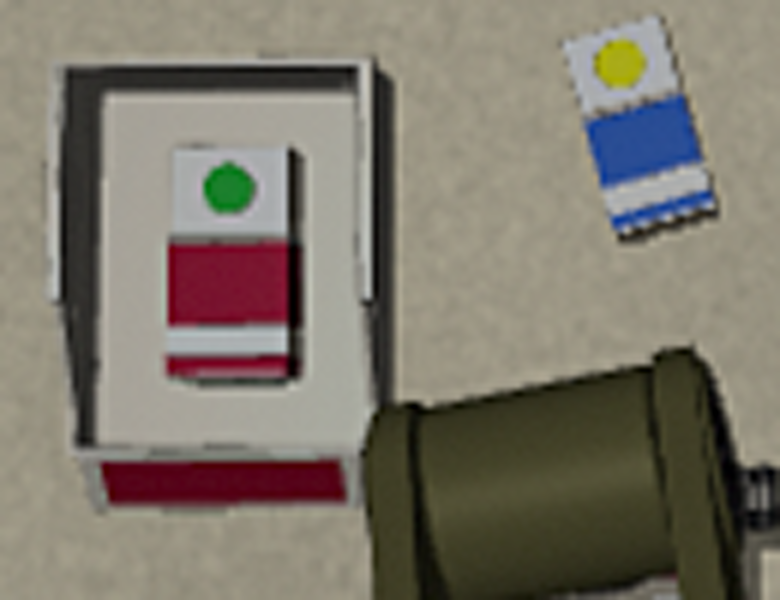

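```bash
python3 - <<'E'
from rig import snapshot
from h import *
s=snapshot("top")
def q(p): return ((p[0]+.5)/6-.5+130,(p[1]+.5)/6-.5+150)
for p in[(175,147),(292,148),(167,376),(288,378)]:print((ray(s,q(p),.034)*1000).round(1))
print("floor L back",(ray(s,q((103,92)),.004)*1000).round(1),"rim backL/R",[(ray(s,q(p),.06)*1000).round(1) for p in((55,67),(374,60),(374,300),(50,300))])
print("front",[(ray(s,q(p),.034)*1000).round(1) for p in((78,447),(378,447))])
E
```

```text
[625.2 365.4]
[624.4 307.9]
[512.3 366.6]
[510.9 307.7]
floor L back [658.8 412.1] rim backL/R [array([660. , 415.9]), array([662.6, 262.2]), array([546.1, 260.3]), array([547., 415.])]
front [array([477.9, 409. ]), array([477. , 263.3])]
```

Emit:
{"method": "drive_tool", "body": {
  "delta_pos": [
    [25,-42,0],
    [25,-42,0],
    [25,-42,0],
    [25,-42,0],
    [12,-20,0]
  ],
  "angular": [
    [0,0,0],
    [0,0,0],
    [0,0,0],
    [0,0,0],
    [0,0,0]
  ],
  "grip": [1,1,1,1,1]
}}

```text
time: 10.7
eef_pos: [0.5589, 0.3177, 0.1207]
tool_rot: [[1.0, 0.018, -0.008], [0.018, -1.0, -0.002], [-0.008, 0.002, -1.0]]
wrist_force: [-0.0, -1.0, -1.4]
width: 0.0577
```

Emit:
{"method": "drive_tool", "body": {
  "delta_pos": [
    [6,-12,0],
    [0,0,0]
  ],
  "angular": [
    [0,0,0],
    [0,0,0]
  ],
  "grip": [1,1]
}}

```text
time: 10.95
eef_pos: [0.5643, 0.3312, 0.1176]
tool_rot: [[1.0, 0.025, -0.011], [0.025, -1.0, -0.004], [-0.012, 0.003, -1.0]]
wrist_force: [-0.0, -0.8, -1.0]
width: 0.0575
```

```bash
python3 n.py 569.8 337 43 0.3
```

```text
t 10.95 tool d [ 6.5 -5.9 74.6] (after turn) [ 5.5 -5.8 74.6] rot [0.19 0.66 1.11] w 57.5 F [-0.  -0.8 -1. ]
```

Emit:
{"method": "drive_tool", "body": {
  "delta_pos": [
    [6,-6,20],
    [0,0,25],
    [0,0,15],
    [0,0,0]
  ],
  "angular": [
    [0.2,0.7,1.1],
    [0,0,0],
    [0,0,0],
    [0,0,0]
  ],
  "grip": [1,1,1,1]
}}

```text
time: 11.45
eef_pos: [0.5692, 0.3351, 0.0546]
tool_rot: [[1.0, 0.009, -0.001], [0.009, -1.0, -0.001], [-0.001, 0.001, -1.0]]
wrist_force: [-0.3, -0.1, -0.1]
width: 0.0577
```

```bash
python3 n.py 569.8 337 43 0.3
```

```text
t 11.45 tool d [ 0.6 -1.9 11.6] (after turn) [ 0.6 -1.9 11.6] rot [0.07 0.07 0.19] w 57.7 F [-0.3 -0.1 -0.1]
```

Emit:
{"method": "drive_tool", "body": {
  "delta_pos": [
    [0.5,-2,7],
    [0,0,3.5],
    [0,0,0]
  ],
  "angular": [
    [0,0,0.2],
    [0,0,0],
    [0,0,0]
  ],
  "grip": [1,1,1]
}}

```text
time: 11.82
eef_pos: [0.5704, 0.3373, 0.0454]
tool_rot: [[1.0, 0.005, 0.001], [0.005, -1.0, -0.0], [0.001, 0.0, -1.0]]
wrist_force: [-1.1, -0.1, -0.8]
width: 0.0576
```

```bash
python3 n.py 569.8 337 42 0.3
```

```text
t 11.82 tool d [-0.6  0.3  3.4] (after turn) [-0.6  0.3  3.4] rot [ 0.01 -0.06 -0.  ] w 57.6 F [-1.1 -0.1 -0.8]
```

Emit:
{"method": "drive_tool", "body": {
  "delta_pos": [
    [-0.5,0,2],
    [0,0,1.5],
    [0,0,0]
  ],
  "angular": [
    [0,0,0],
    [0,0,0],
    [0,0,0]
  ],
  "grip": [1,1,1]
}}

```text
time: 12.2
eef_pos: [0.5701, 0.3374, 0.0423]
tool_rot: [[1.0, 0.005, 0.002], [0.005, -1.0, 0.0], [0.002, -0.0, -1.0]]
wrist_force: [0.5, 0.0, -1.2]
width: 0.0578
```

```bash
python3 n.py 569.8 337 42 0.3
```

```text
t 12.2 tool d [-0.3  0.4  0.3] (after turn) [-0.3  0.4  0.3] rot [-0.02 -0.11  0.  ] w 57.8 F [ 0.5  0.  -1.2]
```

Emit:
{"method": "drive_tool", "body": {
  "delta_pos": [
    [0,0,0.7],
    [0,0,0],
    [0,0,0],
    [0,0,0],
    [0,0,-25]
  ],
  "angular": [
    [0,0,0],
    [0,0,0],
    [0,0,0],
    [0,0,0],
    [0,0,0]
  ],
  "grip": [1,0.18,0.18,0.18,0.18]
}}

```text
time: 12.82
eef_pos: [0.5694, 0.3371, 0.0654]
tool_rot: [[1.0, 0.005, -0.001], [0.005, -1.0, -0.001], [-0.001, 0.001, -1.0]]
wrist_force: [0.7, 0.2, 0.2]
width: 0.0703
```

Emit:
{"method": "drive_tool", "body": {
  "delta_pos": [
    [0,0,-50],
    [0,30,-10],
    [0,50,0],
    [0,60,0],
    [0,50,0]
  ],
  "angular": [
    [0,0,0],
    [0,0,0],
    [0,0,0],
    [0,0,0],
    [0,0,0]
  ],
  "grip": [0.18,0.18,0.18,0,0]
}}

```text
time: 13.45
eef_pos: [0.5708, 0.1454, 0.1299]
tool_rot: [[1.0, 0.011, 0.004], [0.011, -1.0, 0.001], [0.004, -0.001, -1.0]]
wrist_force: [1.8, -0.3, 0.3]
width: 0.0853
```

```bash
python3 - <<'E'
from rig import snapshot
from h import *
s=snapshot("top");im=s["img"][:,:,::-1]
a=cv2.resize(im[150:250,130:205],None,fx=5,fy=5,interpolation=cv2.INTER_CUBIC);b=cv2.resize(im[150:250,355:430],None,fx=5,fy=5,interpolation=cv2.INTER_CUBIC)
cv2.imwrite("pics/top4.png",cv2.hconcat([a,b]))
d=dots(s);print(d)
E
python3 n.py 542.6 -324 150 2
```

```text
{'g': [([301.8, 113.1], 44), ([331.3, 167.1], 43), ([291.3, 279.8], 58), ([430.5, 283.4], 53), ([354.8, 289.9], 52)], 'y': [], 'r': [([164.4, 179.4], 52), ([391.6, 189.4], 50)]}
t 13.5 tool d [-31.9 464.3 -20.1] (after turn) [-44.7 463.2 -20.2] rot [ 0.03 -0.22 -1.56] w 85.4 F [ 0.3 -5.6  0. ]
```

View pics/top4.png

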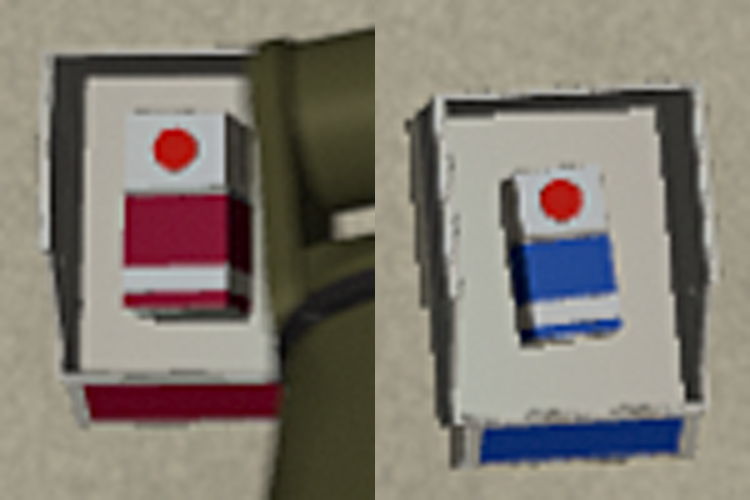

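```bash
python3 - <<'E'
from rig import snapshot
from h import *
s=snapshot("top");im=s["img"][:,:,::-1]
print("dot r crimson",(ray(s,(164.4,179.4),.064)*1000).round(1),"dot r blue",(ray(s,(391.6,189.4),.038)*1000).round(1))
cv2.imwrite("pics/top5.png",cv2.resize(im[178:222,374:412],None,fx=13,fy=13,interpolation=cv2.INTER_CUBIC))
E
```

```text
dot r crimson [604.4 339.3] dot r blue [ 575.  -319.5]
```

View pics/top5.png

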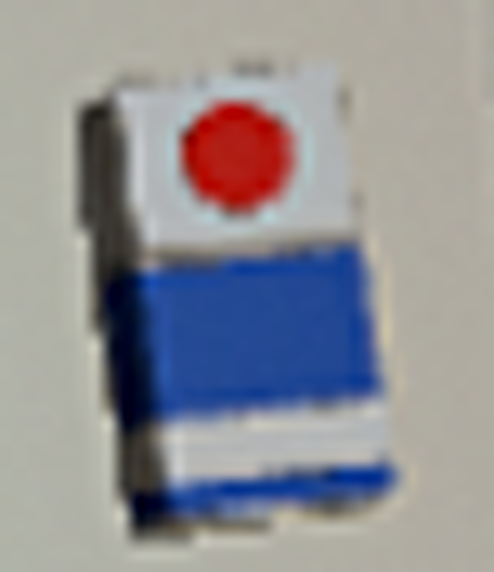

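```bash
python3 - <<'E'
from rig import snapshot
from h import *
s=snapshot("top")
def q(p): return ((p[0]+.5)/13-.5+374,(p[1]+.5)/13-.5+178)
P=[(120,88),(342,72),(168,512),(395,490),(142,265),(362,245)]
W=[(ray(s,q(p),.038)*1000).round(1) for p in P]
print(*W, sum(W[:4])/4)
# blue bin again, inner floor and rims from 5x crop
def q5(p): return ((p[0]+.5)/5-.5+355,(p[1]+.5)/5-.5+150)
for nm,p,z in(("rimBL",(62,97),.06),("rimBR",(325,88),.06),("rimL67",(78,290),.06),("rimR67",(337,280),.06),("frL",(84,415),.034),("frR",(328,405),.034),("floorBR",(282,108),.004),("floorFR",(312,402),.004)):
    print(nm,(ray(s,q5(p),z)*1000).round(1))
E
```

```text
[ 590.3 -294.1] [ 593.6 -344.4] [ 494.3 -301.9] [ 498.9 -353. ] [ 550.  -297.8] [ 554.2 -347.5] [ 544.275 -323.35 ]
rimBL [ 632.  -244.1]
rimBR [ 636.4 -396.3]
rimL67 [ 520.  -250.2]
rimR67 [ 524.8 -398.8]
frL [ 449.1 -257.7]
frR [ 454.  -400.1]
floorBR [ 634.8 -390. ]
floorFR [ 456.6 -401.3]
```

Crimson pile checks out: its two dots coincide at (604.4, 339.2). Next, move the old blue/red carton, at (544.3, -323.4) yaw about 5°, out to the vacated bench spot.

Emit:
{"method": "drive_tool", "body": {
  "delta_pos": [
    [0,50,0],
    [-3,56,0],
    [-3,56,0],
    [-3,56,0],
    [-3,56,0]
  ],
  "angular": [
    [0,0,-4],
    [0,0,0],
    [0,0,0],
    [0,0,0],
    [0,0,0]
  ],
  "grip": [0,0,0,0,0]
}}

```text
time: 14.22
eef_pos: [0.5799, -0.1286, 0.1302]
tool_rot: [[0.996, 0.09, 0.006], [0.09, -0.996, 0.002], [0.006, -0.001, -1.0]]
wrist_force: [0.5, 0.3, -0.0]
width: 0.0858
```

Emit:
{"method": "drive_tool", "body": {
  "delta_pos": [
    [-3,50,0],
    [-3,50,0],
    [-3,40,0],
    [0,20,0],
    [0,0,0]
  ],
  "angular": [
    [0,0,0],
    [0,0,0],
    [0,0,0],
    [0,0,0],
    [0,0,0]
  ],
  "grip": [0.2,0.2,0.2,0.2,0.2]
}}

```text
time: 14.85
eef_pos: [0.5878, -0.2928, 0.1296]
tool_rot: [[0.996, 0.091, 0.007], [0.091, -0.996, 0.002], [0.007, -0.001, -1.0]]
wrist_force: [0.2, 1.1, 0.3]
width: 0.0684
```

```bash
python3 n.py 544.3 -323.4 10 5
```

```text
t 14.85 tool d [-47.   26.6 119.2] (after turn) [-46.   26.7 119.6] rot [-0.08 -0.43  0.22] w 68.4 F [0.2 1.1 0.3]
```

Emit:
{"method": "drive_tool", "body": {
  "delta_pos": [
    [-30,18,0],
    [-17,9,0],
    [0,0,25],
    [0,0,25],
    [0,0,0]
  ],
  "angular": [
    [0,-0.4,0.2],
    [0,0,0],
    [0,0,0],
    [0,0,0],
    [0,0,0]
  ],
  "grip": [0.2,0.2,0.2,0.2,0.2]
}}

```text
time: 15.48
eef_pos: [0.5446, -0.3189, 0.079]
tool_rot: [[0.996, 0.093, 0.002], [0.093, -0.996, 0.002], [0.002, -0.001, -1.0]]
wrist_force: [0.0, 0.2, 1.1]
width: 0.0683
```

```bash
python3 n.py 544.3 -323.4 10 5
```

```text
t 15.47 tool d [-0.9  4.5 69. ] (after turn) [-0.7  4.4 69. ] rot [-0.08 -0.14  0.33] w 68.3 F [0.  0.2 1.1]
```

Emit:
{"method": "drive_tool", "body": {
  "delta_pos": [
    [-1,4.5,20],
    [0,0,25],
    [0,0,10],
    [0,0,0]
  ],
  "angular": [
    [0,0,0.3],
    [0,0,0],
    [0,0,0],
    [0,0,0]
  ],
  "grip": [0.2,0.2,0.2,0.2]
}}

```text
time: 15.98
eef_pos: [0.5457, -0.3234, 0.0236]
tool_rot: [[0.996, 0.088, 0.005], [0.088, -0.996, -0.0], [0.005, 0.001, -1.0]]
wrist_force: [0.3, 0.5, 0.7]
width: 0.0684
```

```bash
python3 n.py 544.3 -323.4 10 5
```

```text
t 15.97 tool d [-1.5 -0.2 13.6] (after turn) [-1.4 -0.1 13.6] rot [ 0.03 -0.3   0.07] w 68.4 F [0.3 0.5 0.7]
```

Emit:
{"method": "drive_tool", "body": {
  "delta_pos": [
    [-1.5,0,11],
    [0,0,0],
    [0,0,0],
    [0,0,0],
    [0,0,0]
  ],
  "angular": [
    [0,-0.3,0],
    [0,0,0],
    [0,0,0],
    [0,0,0],
    [0,0,0]
  ],
  "grip": [0.2,0.2,1,1,1]
}}

```text
time: 16.6
eef_pos: [0.5451, -0.3242, 0.014]
tool_rot: [[0.996, 0.088, 0.002], [0.088, -0.996, -0.002], [0.002, 0.002, -1.0]]
wrist_force: [0.7, 0.1, -0.9]
width: 0.0493
```

```bash
python3 n.py 544.3 -323.4 10 5
```

```text
t 16.6 tool d [-0.7 -0.8  4. ] (after turn) [-0.7 -0.8  4. ] rot [ 0.14 -0.12  0.07] w 49.3 F [ 0.7  0.1 -0.9]
```

Emit:
{"method": "drive_tool", "body": {
  "delta_pos": [
    [0,0,-25],
    [0,0,-45],
    [0,0,-45],
    [0,0,0]
  ],
  "angular": [
    [0,0,0],
    [0,0,0],
    [0,0,0],
    [0,0,0]
  ],
  "grip": [1,1,1,1]
}}

```text
time: 17.1
eef_pos: [0.5445, -0.3237, 0.1321]
tool_rot: [[0.996, 0.088, 0.001], [0.088, -0.996, -0.002], [0.001, 0.002, -1.0]]
wrist_force: [-0.5, 1.1, -0.4]
width: 0.0495
```

```bash
python3 n.py 460 -141 11 5
```

```text
t 17.1 tool d [ -68.2 -189.7  120.6] (after turn) [ -68.3 -189.4  121.1] rot [ 0.1  -0.07  0.06] w 49.5 F [-0.5  1.1 -0.4]
```

Emit:
{"method": "drive_tool", "body": {
  "delta_pos": [
    [-17,-47,0],
    [-17,-47,0],
    [-17,-47,0],
    [-13,-38,0],
    [0,0,20]
  ],
  "angular": [
    [0,0,0],
    [0,0,0],
    [0,0,0],
    [0,0,0],
    [0,0,0]
  ],
  "grip": [1,1,1,1,1]
}}

```text
time: 17.73
eef_pos: [0.4608, -0.1455, 0.1079]
tool_rot: [[0.996, 0.087, -0.001], [0.087, -0.996, -0.0], [-0.001, 0.0, -1.0]]
wrist_force: [0.3, -0.3, -0.4]
width: 0.0496
```

Emit:
{"method": "drive_tool", "body": {
  "delta_pos": [
    [0,0,40],
    [0,0,30],
    [0,0,0]
  ],
  "angular": [
    [0,0,0],
    [0,0,0],
    [0,0,0]
  ],
  "grip": [1,1,1]
}}

```text
time: 18.1
eef_pos: [0.4588, -0.1442, 0.0336]
tool_rot: [[0.996, 0.088, -0.005], [0.088, -0.996, 0.001], [-0.005, -0.002, -1.0]]
wrist_force: [-0.1, 0.4, -0.1]
width: 0.0498
```

```bash
python3 n.py 460 -141 11 5
```

```text
t 18.1 tool d [ 1.6 -3.  22.6] (after turn) [ 1.4 -3.1 22.6] rot [-0.1   0.26  0.07] w 49.8 F [-0.1  0.4 -0.1]
```

Emit:
{"method": "drive_tool", "body": {
  "delta_pos": [
    [0,0,15],
    [0,0,5],
    [0,0,0]
  ],
  "angular": [
    [0,0.2,0],
    [0,0,0],
    [0,0,0]
  ],
  "grip": [1,1,1]
}}

```text
time: 18.48
eef_pos: [0.4595, -0.1445, 0.014]
tool_rot: [[0.996, 0.088, 0.001], [0.088, -0.996, 0.001], [0.001, -0.001, -1.0]]
wrist_force: [0.4, 0.0, -1.2]
width: 0.0496
```

```bash
python3 n.py 460 -141 10.5 5
```

```text
t 18.48 tool d [ 0.8 -3.5  3.5] (after turn) [ 0.8 -3.5  3.5] rot [-0.05 -0.06  0.06] w 49.6 F [ 0.4  0.  -1.2]
```

Lower the last 3 mm, release and lift. Next is blue/green at (614.1, -135.4), yaw -18.2.

Emit:
{"method": "drive_tool", "body": {
  "delta_pos": [
    [0,0,3],
    [0,0,0.5],
    [0,0,0],
    [0,0,0],
    [0,0,-25]
  ],
  "angular": [
    [0,0,0],
    [0,0,0],
    [0,0,0],
    [0,0,0],
    [0,0,0]
  ],
  "grip": [1,1,0.1,0.1,0.1]
}}

```text
time: 19.1
eef_pos: [0.4594, -0.1445, 0.0357]
tool_rot: [[0.996, 0.088, 0.0], [0.088, -0.996, 0.001], [0.0, -0.001, -1.0]]
wrist_force: [0.1, 0.1, 0.5]
width: 0.0767
```

Emit:
{"method": "drive_tool", "body": {
  "delta_pos": [
    [0,0,-50],
    [0,0,-30],
    [0,0,0],
    [0,0,0]
  ],
  "angular": [
    [0,0,6],
    [0,0,6],
    [0,0,6],
    [0,0,5]
  ],
  "grip": [0,0,0,0]
}}

```text
time: 19.6
eef_pos: [0.46, -0.1449, 0.1206]
tool_rot: [[0.948, -0.319, 0.004], [-0.319, -0.948, -0.0], [0.004, -0.001, -1.0]]
wrist_force: [1.0, -0.8, -0.3]
width: 0.0854
```

```bash
python3 n.py 614.1 -135.4 8 -18.2
```

```text
t 19.6 tool d [142.6 -58.1 113.2] (after turn) [143.5 -57.1 112.6] rot [-0.05 -0.22 -0.43] w 85.4 F [ 1.  -0.8 -0.3]
```

Emit:
{"method": "drive_tool", "body": {
  "delta_pos": [
    [45,-18,0],
    [45,-18,0],
    [40,-17,0],
    [13,-5,30],
    [0,0,30]
  ],
  "angular": [
    [0,0,0],
    [0,0,0],
    [0,0,0],
    [0,0,0],
    [0,0,0]
  ],
  "grip": [0,0,0,0,0]
}}

```text
time: 20.23
eef_pos: [0.6203, -0.1358, 0.0628]
tool_rot: [[0.947, -0.322, 0.01], [-0.322, -0.947, -0.002], [0.01, -0.001, -1.0]]
wrist_force: [-0.9, 0.8, -0.1]
width: 0.0853
```

```bash
python3 n.py 614.1 -135.4 8 -18.2
```

```text
t 20.23 tool d [-6.6  1.7 54.8] (after turn) [-6.1  1.6 54.8] rot [-0.06 -0.58 -0.56] w 85.3 F [-0.9  0.8 -0.1]
```

Emit:
{"method": "drive_tool", "body": {
  "delta_pos": [
    [-6,2,5],
    [0,0,20],
    [0,0,17],
    [0,0,0]
  ],
  "angular": [
    [0,-0.6,-0.5],
    [0,0,0],
    [0,0,0],
    [0,0,0]
  ],
  "grip": [0,0,0,0]
}}

```text
time: 20.72
eef_pos: [0.6128, -0.1357, 0.0182]
tool_rot: [[0.95, -0.313, -0.002], [-0.313, -0.95, 0.002], [-0.003, -0.001, -1.0]]
wrist_force: [-0.8, 0.4, -0.8]
width: 0.0852
```

```bash
python3 n.py 614.1 -135.4 8 -18.2
```

```text
t 20.73 tool d [ 1.1 -0.6 10.2] (after turn) [ 1.1 -0.7 10.2] rot [-0.06  0.17 -0.03] w 85.2 F [-0.8  0.4 -0.8]
```

Emit:
{"method": "drive_tool", "body": {
  "delta_pos": [
    [1,-0.5,9],
    [0,0,0],
    [0,0,0],
    [0,0,0],
    [0,0,0]
  ],
  "angular": [
    [0,0,0],
    [0,0,0],
    [0,0,0],
    [0,0,0],
    [0,0,0]
  ],
  "grip": [0,0,1,1,1]
}}

```text
time: 21.35
eef_pos: [0.615, -0.1358, 0.0105]
tool_rot: [[0.95, -0.313, 0.0], [-0.313, -0.95, 0.001], [0.0, -0.001, -1.0]]
wrist_force: [-0.1, -0.1, -0.5]
width: 0.0498
```

Emit:
{"method": "drive_tool", "body": {
  "delta_pos": [
    [0,0,0]
  ],
  "angular": [
    [0,0,0]
  ],
  "grip": [1]
}}

```text
time: 21.48
eef_pos: [0.6151, -0.1358, 0.0106]
tool_rot: [[0.95, -0.313, 0.001], [-0.313, -0.95, 0.001], [0.0, -0.001, -1.0]]
wrist_force: [0.0, -0.3, -0.5]
width: 0.0497
```

```bash
python3 n.py 614.1 -135.4 8 -18.2
```

```text
t 21.48 tool d [-1.  -0.1  2.6] (after turn) [-1.  -0.1  2.6] rot [-0.06 -0.01 -0.03] w 49.7 F [ 0.  -0.3 -0.5]
```

Emit:
{"method": "drive_tool", "body": {
  "delta_pos": [
    [0,0,-25],
    [0,0,-45],
    [0,0,-45],
    [0,0,0],
    [0,0,0]
  ],
  "angular": [
    [0,0,0],
    [0,0,0],
    [0,0,-7],
    [0,0,-7],
    [0,0,-6.4]
  ],
  "grip": [1,1,1,1,1]
}}

```text
time: 22.1
eef_pos: [0.6145, -0.1358, 0.129]
tool_rot: [[0.999, 0.048, -0.001], [0.048, -0.999, 0.001], [-0.0, -0.001, -1.0]]
wrist_force: [-0.3, 0.6, -0.4]
width: 0.0493
```

```bash
python3 n.py 544 -324.5 15 2.2
```

```text
t 22.1 tool d [-79.4 185.2 113.8] (after turn) [-77.7 185.8 114. ] rot [-0.08  0.03  0.55] w 49.3 F [-0.3  0.6 -0.4]
```

Emit:
{"method": "drive_tool", "body": {
  "delta_pos": [
    [-19,46,0],
    [-19,46,0],
    [-19,46,0],
    [-19,42,0],
    [0,0,10]
  ],
  "angular": [
    [0,0,0.5],
    [0,0,0],
    [0,0,0],
    [0,0,0],
    [0,0,0]
  ],
  "grip": [1,1,1,1,1]
}}

```text
time: 22.72
eef_pos: [0.5447, -0.3239, 0.1196]
tool_rot: [[0.999, 0.043, 0.001], [0.043, -0.999, 0.0], [0.001, -0.0, -1.0]]
wrist_force: [1.1, 0.4, -1.1]
width: 0.0496
```

```bash
python3 n.py 544 -324.5 15 2.2
```

```text
t 22.73 tool d [ -0.9   0.6 104.6] (after turn) [ -0.8   0.6 104.6] rot [-0.01 -0.08  0.25] w 49.6 F [ 1.1  0.4 -1.1]
```

Emit:
{"method": "drive_tool", "body": {
  "delta_pos": [
    [-1,0.5,25],
    [0,0,40],
    [0,0,25],
    [0,0,0],
    [0,0,0]
  ],
  "angular": [
    [0,0,0.2],
    [0,0,0],
    [0,0,0],
    [0,0,0],
    [0,0,0]
  ],
  "grip": [1,1,1,1,1]
}}

```text
time: 23.35
eef_pos: [0.5448, -0.3213, 0.0265]
tool_rot: [[0.999, 0.041, 0.001], [0.041, -0.999, 0.001], [0.001, -0.001, -1.0]]
wrist_force: [0.4, 0.5, -0.3]
width: 0.0496
```

```bash
python3 n.py 544 -324.5 15 2.2
```

```text
t 23.35 tool d [-1.   3.1 11.5] (after turn) [-1.   3.1 11.5] rot [-0.07 -0.06  0.13] w 49.6 F [ 0.4  0.5 -0.3]
```

Emit:
{"method": "drive_tool", "body": {
  "delta_pos": [
    [-1,3,7],
    [0,0,4],
    [0,0,0]
  ],
  "angular": [
    [0,0,0],
    [0,0,0],
    [0,0,0]
  ],
  "grip": [1,1,1]
}}

```text
time: 23.72
eef_pos: [0.5449, -0.3248, 0.017]
tool_rot: [[0.999, 0.041, 0.004], [0.041, -0.999, -0.001], [0.004, 0.001, -1.0]]
wrist_force: [0.2, 0.2, -0.2]
width: 0.0495
```

```bash
python3 n.py 544 -324.5 15 2.2
```

```text
t 23.73 tool d [-0.8 -0.4  2. ] (after turn) [-0.8 -0.4  2. ] rot [ 0.04 -0.21  0.15] w 49.5 F [ 0.2  0.2 -0.2]
```

Settle the last 2 mm, release to about 64 mm, lift and swing towards the yellow carton.

Emit:
{"method": "drive_tool", "body": {
  "delta_pos": [
    [-1,0,1.5],
    [0,0,0.7],
    [0,0,0],
    [0,0,0],
    [0,0,0]
  ],
  "angular": [
    [0,-0.2,0],
    [0,0,0],
    [0,0,0],
    [0,0,0],
    [0,0,0]
  ],
  "grip": [1,1,1,0.25,0.25]
}}

```text
time: 24.35
eef_pos: [0.5441, -0.3251, 0.0154]
tool_rot: [[0.999, 0.041, 0.001], [0.041, -0.999, -0.001], [0.001, 0.001, -1.0]]
wrist_force: [0.5, 0.5, -0.3]
width: 0.0635
```

Emit:
{"method": "drive_tool", "body": {
  "delta_pos": [
    [0,0,-25],
    [0,0,-50],
    [0,0,-50],
    [15,-40,0],
    [15,-58,0]
  ],
  "angular": [
    [0,0,0],
    [0,0,0],
    [0,0,0],
    [0,0,-6],
    [0,0,-6]
  ],
  "grip": [0.25,0.25,0.25,0,0]
}}

```text
time: 24.98
eef_pos: [0.5635, -0.2256, 0.1443]
tool_rot: [[0.969, 0.248, 0.001], [0.248, -0.969, -0.001], [0.001, 0.002, -1.0]]
wrist_force: [0.6, 0.6, -0.8]
width: 0.0854
```

```bash
python3 n.py 636.4 138.5 8 15
```

```text
t 24.98 tool d [ 160.7 -334.9  136. ] (after turn) [ 164.7 -332.9  136.3] rot [ 0.09 -0.06 -0.65] w 85.4 F [ 0.6  0.6 -0.8]
```

Emit:
{"method": "drive_tool", "body": {
  "delta_pos": [
    [26,-52,0],
    [26,-52,0],
    [26,-52,0],
    [26,-52,0],
    [26,-52,0]
  ],
  "angular": [
    [0,0,-0.6],
    [0,0,0],
    [0,0,0],
    [0,0,0],
    [0,0,0]
  ],
  "grip": [0,0,0,0,0]
}}

```text
time: 25.6
eef_pos: [0.6232, 0.068, 0.1459]
tool_rot: [[0.966, 0.259, 0.005], [0.259, -0.966, -0.002], [0.004, 0.003, -1.0]]
wrist_force: [1.0, -0.3, -0.7]
width: 0.0854
```

```bash
python3 n.py 636.4 138.5 8 15;  python3 - <<'E'
from rig import snapshot
from h import *
s=snapshot("top");im=s["img"][:,:,::-1]
cv2.imwrite("pics/top6.png",cv2.resize(im[150:260,290:430],None,fx=5,fy=5,interpolation=cv2.INTER_CUBIC))
d=dots(s);print(d)
for p,a in d["g"]:print(p,(ray(s,p,.038)*1000).round(1))
E
```

```text
t 25.6 tool d [ 30.4 -65.1 137.8] (after turn) [ 31.  -64.7 137.9] rot [ 0.17 -0.23 -0.02] w 85.4 F [ 1.  -0.3 -0.7]
{'g': [([301.7, 113.1], 45), ([392.9, 190.0], 46), ([430.5, 283.4], 53), ([354.8, 289.9], 52)], 'y': [], 'r': [([164.4, 179.4], 52), ([331.0, 218.8], 49)]}
[301.7, 113.1] [806.4 -58.3]
[392.9, 190.0] [ 573.2 -323.3]
[430.5, 283.4] [ 302.7 -422.3]
[354.8, 289.9] [ 285.7 -204.7]
```

View pics/top6.png

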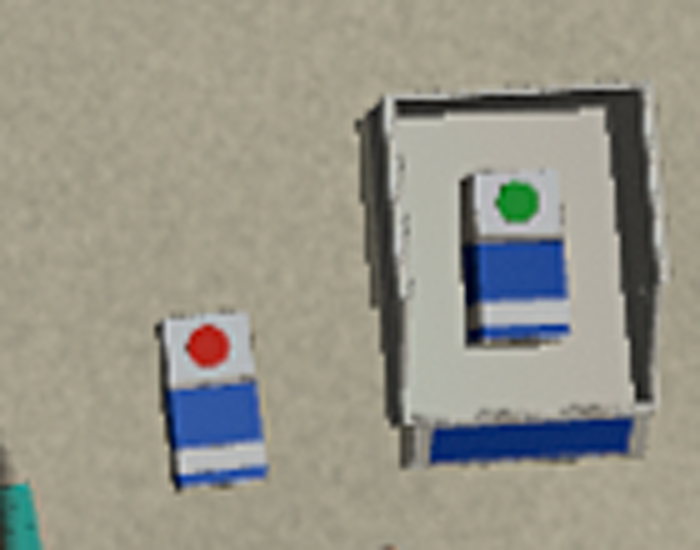

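Blue/green lies square in the middle of the blue bin (crop dot 517,202). Blue/red is parked on the bench (208,346). Going on to yellow.

Emit:
{"method": "drive_tool", "body": {
  "delta_pos": [
    [15,-33,0],
    [15,-33,15],
    [0,0,45],
    [0,0,30],
    [0,0,0]
  ],
  "angular": [
    [0,0,0],
    [0,0,0],
    [0,0,0],
    [0,0,0],
    [0,0,0]
  ],
  "grip": [0,0,0,0,0]
}}

```text
time: 26.28
eef_pos: [0.6362, 0.1515, 0.0544]
tool_rot: [[0.964, 0.267, 0.007], [0.267, -0.964, 0.0], [0.007, 0.002, -1.0]]
wrist_force: [0.2, -0.1, 0.6]
width: 0.0851
```

```bash
python3 n.py 636.4 138.5 8 15
```

```text
t 26.27 tool d [-3.6 12.5 46.4] (after turn) [-3.2 12.6 46.4] rot [ 0.09 -0.4   0.47] w 85.1 F [ 0.2 -0.1  0.6]
```

Emit:
{"method": "drive_tool", "body": {
  "delta_pos": [
    [-3.5,12.5,0],
    [0,0,0],
    [0,0,18],
    [0,0,15],
    [0,0,0]
  ],
  "angular": [
    [0,-0.4,0.4],
    [0,0,0],
    [0,0,0],
    [0,0,0],
    [0,0,0]
  ],
  "grip": [0,0,0,0,0]
}}

```text
time: 26.9
eef_pos: [0.6378, 0.1369, 0.0231]
tool_rot: [[0.966, 0.258, 0.005], [0.258, -0.966, -0.001], [0.004, 0.002, -1.0]]
wrist_force: [-0.0, 0.7, 0.5]
width: 0.0853
```

```bash
python3 n.py 636.4 138.5 8 15
```

```text
t 26.9 tool d [-1.  -1.9 15.1] (after turn) [-1.  -1.9 15.1] rot [ 0.12 -0.24 -0.02] w 85.3 F [-0.   0.7  0.5]
```

Emit:
{"method": "drive_tool", "body": {
  "delta_pos": [
    [-1,-2,11],
    [0,0,2],
    [0,0,0],
    [0,0,0],
    [0,0,0]
  ],
  "angular": [
    [0,-0.2,0],
    [0,0,0],
    [0,0,0],
    [0,0,0],
    [0,0,0]
  ],
  "grip": [0,0,1,1,1]
}}

```text
time: 27.52
eef_pos: [0.6366, 0.139, 0.0097]
tool_rot: [[0.966, 0.259, 0.002], [0.259, -0.966, -0.002], [0.001, 0.002, -1.0]]
wrist_force: [0.3, 0.1, -0.6]
width: 0.0496
```

Emit:
{"method": "drive_tool", "body": {
  "delta_pos": [
    [0,0,0]
  ],
  "angular": [
    [0,0,0]
  ],
  "grip": [1]
}}

```text
time: 27.65
eef_pos: [0.6366, 0.1391, 0.0098]
tool_rot: [[0.966, 0.259, 0.002], [0.259, -0.966, -0.002], [0.002, 0.002, -1.0]]
wrist_force: [-0.0, 0.5, 0.1]
width: 0.0498
```

```bash
python3 n.py 636.4 138.5 8 15
```

```text
t 27.65 tool d [-0.4  0.5  1.8] (after turn) [-0.4  0.5  1.8] rot [ 0.13 -0.09  0.  ] w 49.8 F [-0.   0.5  0.1]
```

Emit:
{"method": "drive_tool", "body": {
  "delta_pos": [
    [0,0,-25],
    [0,0,-50],
    [0,0,-50],
    [0,0,0],
    [0,0,0]
  ],
  "angular": [
    [0,0,0],
    [0,0,0],
    [0,0,6.3],
    [0,0,6.3],
    [0,0,0]
  ],
  "grip": [1,1,1,1,1]
}}

```text
time: 28.28
eef_pos: [0.6359, 0.1391, 0.1384]
tool_rot: [[0.999, 0.037, 0.001], [0.037, -0.999, -0.002], [0.001, 0.002, -1.0]]
wrist_force: [0.5, -0.1, -0.6]
width: 0.0496
```

```bash
python3 n.py 543.5 -325 48.5 2.35
```

```text
t 28.27 tool d [-109.4  460.2   90.7] (after turn) [-111.4  459.9   89.9] rot [ 0.11 -0.04 -0.25] w 49.6 F [ 0.5 -0.1 -0.6]
```

Emit:
{"method": "drive_tool", "body": {
  "delta_pos": [
    [-12,52,0],
    [-12,52,0],
    [-12,52,0],
    [-12,52,0],
    [-12,52,0]
  ],
  "angular": [
    [0,0,-0.3],
    [0,0,0],
    [0,0,0],
    [0,0,0],
    [0,0,0]
  ],
  "grip": [1,1,1,1,1]
}}

```text
time: 28.9
eef_pos: [0.5865, -0.1275, 0.1361]
tool_rot: [[0.998, 0.063, -0.002], [0.063, -0.998, -0.001], [-0.002, 0.001, -1.0]]
wrist_force: [0.5, -0.2, -0.4]
width: 0.0498
```

Emit:
{"method": "drive_tool", "body": {
  "delta_pos": [
    [-12,52,0],
    [-12,52,0],
    [-12,48,0],
    [-10,30,0],
    [0,0,0]
  ],
  "angular": [
    [0,0,0],
    [0,0,0],
    [0,0,0],
    [0,0,0],
    [0,0,0]
  ],
  "grip": [1,1,1,1,1]
}}

```text
time: 29.52
eef_pos: [0.5487, -0.3213, 0.1332]
tool_rot: [[0.997, 0.073, -0.006], [0.073, -0.997, 0.001], [-0.006, -0.001, -1.0]]
wrist_force: [-0.1, 0.6, -1.2]
width: 0.0494
```

```bash
python3 n.py 543.5 -325 48.5 2.35
```

```text
t 29.52 tool d [-5.   3.4 84.7] (after turn) [-5.4  3.5 84.7] rot [-0.06  0.35  1.85] w 49.4 F [-0.1  0.6 -1.2]
```

Emit:
{"method": "drive_tool", "body": {
  "delta_pos": [
    [-5,3.5,20],
    [0,0,25],
    [0,0,25],
    [0,0,0],
    [0,0,0]
  ],
  "angular": [
    [0,0.35,1.85],
    [0,0,0],
    [0,0,0],
    [0,0,0],
    [0,0,0]
  ],
  "grip": [1,1,1,1,1]
}}

```text
time: 30.15
eef_pos: [0.5448, -0.3216, 0.0609]
tool_rot: [[0.999, 0.051, -0.001], [0.051, -0.999, 0.002], [-0.001, -0.002, -1.0]]
wrist_force: [0.3, -0.2, -1.1]
width: 0.0496
```

```bash
python3 n.py 543.5 -325 48.5 2.35
```

```text
t 30.15 tool d [-1.5  3.4 12.4] (after turn) [-1.4  3.4 12.4] rot [-0.14  0.04  0.58] w 49.6 F [ 0.3 -0.2 -1.1]
```

Emit:
{"method": "drive_tool", "body": {
  "delta_pos": [
    [-1.5,3.4,7],
    [0,0,3],
    [0,0,0]
  ],
  "angular": [
    [0,0,0.6],
    [0,0,0],
    [0,0,0]
  ],
  "grip": [1,1,1]
}}

```text
time: 30.52
eef_pos: [0.5442, -0.3254, 0.0522]
tool_rot: [[0.999, 0.041, 0.001], [0.041, -0.999, 0.001], [0.001, -0.001, -1.0]]
wrist_force: [0.0, -0.3, -1.1]
width: 0.0492
```

```bash
python3 n.py 543.5 -325 48.3 2.35
```

```text
t 30.52 tool d [-0.7 -0.4  3.9] (after turn) [-0.7 -0.4  3.9] rot [-0.05 -0.08  0.  ] w 49.2 F [ 0.  -0.3 -1.1]
```

Emit:
{"method": "drive_tool", "body": {
  "delta_pos": [
    [-0.7,-0.3,2.5],
    [0,0,1.3],
    [0,0,0],
    [0,0,0]
  ],
  "angular": [
    [0,0,0],
    [0,0,0],
    [0,0,0],
    [0,0,0]
  ],
  "grip": [1,1,1,1]
}}

```text
time: 31.02
eef_pos: [0.5436, -0.3252, 0.0486]
tool_rot: [[0.999, 0.041, 0.002], [0.041, -0.999, 0.001], [0.002, -0.001, -1.0]]
wrist_force: [1.3, -0.8, -0.9]
width: 0.0496
```

```bash
python3 n.py 543.5 -325 48.0 2.35
```

```text
t 31.02 tool d [-0.  -0.2  0.6] (after turn) [-0.  -0.2  0.6] rot [-0.03 -0.11  0.  ] w 49.6 F [ 1.3 -0.8 -0.9]
```

Emit:
{"method": "drive_tool", "body": {
  "delta_pos": [
    [0,0,0.6],
    [0,0,0],
    [0,0,0],
    [0,0,0],
    [0,0,-25]
  ],
  "angular": [
    [0,0,0],
    [0,0,0],
    [0,0,0],
    [0,0,0],
    [0,0,0]
  ],
  "grip": [1,0.25,0.25,0.25,0.25]
}}

```text
time: 31.65
eef_pos: [0.5428, -0.3247, 0.0718]
tool_rot: [[0.999, 0.041, -0.001], [0.041, -0.999, 0.002], [-0.001, -0.002, -1.0]]
wrist_force: [-0.1, -1.3, 1.4]
width: 0.0637
```

Emit:
{"method": "drive_tool", "body": {
  "delta_pos": [
    [0,0,-40],
    [0,0,-25],
    [-20,-45,0],
    [-25,-50,0],
    [-25,-50,0]
  ],
  "angular": [
    [0,0,0],
    [0,0,0],
    [0,0,0],
    [0,0,0],
    [0,0,0]
  ],
  "grip": [0.25,0.25,0,0,0]
}}

```text
time: 32.28
eef_pos: [0.4662, -0.1819, 0.1406]
tool_rot: [[0.999, 0.038, 0.004], [0.038, -0.999, -0.0], [0.004, 0.0, -1.0]]
wrist_force: [0.7, 1.0, 0.8]
width: 0.0855
```

Emit:
{"method": "drive_tool", "body": {
  "delta_pos": [
    [0,-50,0],
    [0,-50,0]
  ],
  "angular": [
    [0,0,0],
    [0,0,0]
  ],
  "grip": [0,0]
}}

```text
time: 32.52
eef_pos: [0.4608, -0.0793, 0.1413]
tool_rot: [[0.999, 0.036, 0.005], [0.036, -0.999, -0.0], [0.005, 0.001, -1.0]]
wrist_force: [0.7, -0.2, -0.4]
width: 0.0855
```

```bash
python3 - <<'E'
from rig import snapshot
from h import *
s=snapshot("top");im=s["img"][:,:,::-1]
cv2.imwrite("pics/top7.png",cv2.resize(im[140:260,290:430],None,fx=5,fy=5,interpolation=cv2.INTER_CUBIC))
d=dots(s);print(d)
for p,a in d["y"]:print(p,(ray(s,p,.072)*1000).round(1))
for p,a in d["r"]:print(p,(ray(s,p,.034)*1000).round(1))
print(face(s,(315,200,350,255),.034,0))
E
python3 n.py 460 -144.5 11 5
```

```text
{'g': [([301.8, 113.1], 44), ([430.5, 283.4], 52), ([354.8, 289.9], 52)], 'y': [([396.2, 188.2], 52)], 'r': [([164.4, 179.4], 52)]}
[396.2, 188.2] [ 573.9 -323. ]
[164.4, 179.4] [609.2 348.4]
(413.6, -131.4, 13.9, 5.8, 89.6)
t 32.58 tool d [ -3.4  69.5 130.1] (after turn) [ -6.3  69.2 130.1] rot [-0.04 -0.23 -2.8 ] w 85.6 F [1.  1.4 0.5]
```

View pics/top7.png

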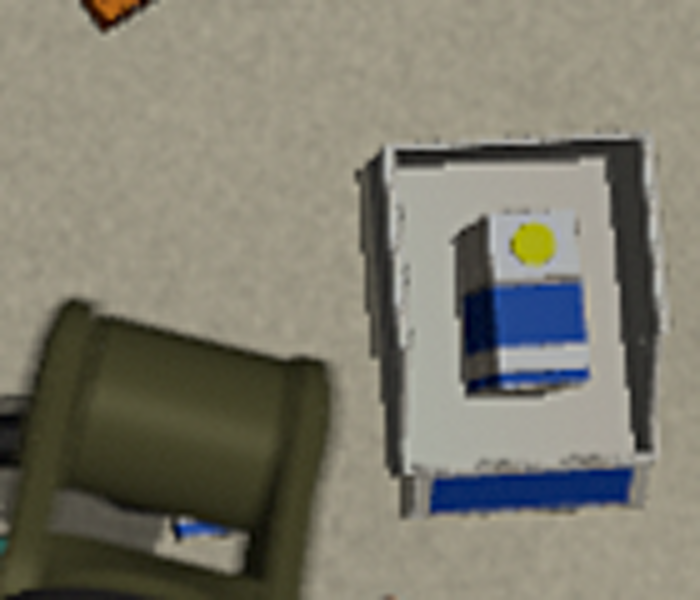

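Yellow sits on green with the dots within 1 mm. Regrasping the parked red carton where I released it (459.5, -144.5, yaw 5).

Emit:
{"method": "drive_tool", "body": {
  "delta_pos": [
    [-3,30,0],
    [-3,39,0],
    [0,0,30],
    [0,0,40],
    [0,0,0]
  ],
  "angular": [
    [0,-0.2,-2.8],
    [0,0,0],
    [0,0,0],
    [0,0,0],
    [0,0,0]
  ],
  "grip": [0,0,0,0,0]
}}

```text
time: 33.2
eef_pos: [0.46, -0.1447, 0.0714]
tool_rot: [[0.996, 0.093, 0.004], [0.093, -0.996, -0.001], [0.004, 0.001, -1.0]]
wrist_force: [0.1, 0.0, 0.4]
width: 0.0855
```

```bash
python3 n.py 459.5 -144.5 10 5;python3 - <<'E'
from rig import snapshot
from h import *
s=snapshot("top");print((ray(s,(331.0,218.8),.034)*1000).round(1))
E
```

```text
t 33.2 tool d [-0.7 -0.3 61.4] (after turn) [-0.5 -0.3 61.4] rot [ 0.06 -0.24  0.35] w 85.5 F [0.1 0.  0.4]
[ 490.  -140.7]
```

Emit:
{"method": "drive_tool", "body": {
  "delta_pos": [
    [-0.5,0,25],
    [0,0,25],
    [0,0,0],
    [0,0,7],
    [0,0,0]
  ],
  "angular": [
    [0,-0.2,0.3],
    [0,0,0],
    [0,0,0],
    [0,0,0],
    [0,0,0]
  ],
  "grip": [0,0,0,0,0]
}}

```text
time: 33.88
eef_pos: [0.4656, -0.1466, 0.0234]
tool_rot: [[0.996, 0.089, 0.015], [0.089, -0.996, -0.007], [0.014, 0.008, -1.0]]
wrist_force: [-0.2, 0.5, -0.2]
width: 0.0854
```

```bash
python3 n.py 459.5 -144.5 10 5
```

```text
t 33.88 tool d [-6.1 -2.8 13.3] (after turn) [-5.9 -2.7 13.4] rot [ 0.45 -0.8   0.1 ] w 85.4 F [-0.2  0.5 -0.2]
```

Emit:
{"method": "drive_tool", "body": {
  "delta_pos": [
    [-6,-2.8,6],
    [0,0,0],
    [0,0,0]
  ],
  "angular": [
    [0.45,-0.8,0.1],
    [0,0,0],
    [0,0,0]
  ],
  "grip": [0,0,0]
}}

```text
time: 34.25
eef_pos: [0.4595, -0.1445, 0.0181]
tool_rot: [[0.996, 0.087, 0.0], [0.087, -0.996, -0.0], [0.0, 0.0, -1.0]]
wrist_force: [0.6, -0.1, -0.6]
width: 0.0851
```

```bash
python3 n.py 459.5 -144.5 10 5
```

```text
t 34.25 tool d [-0.   0.   8.1] (after turn) [-0.   0.   8.1] rot [ 0.01 -0.02 -0.01] w 85.1 F [ 0.6 -0.1 -0.6]
```

Emit:
{"method": "drive_tool", "body": {
  "delta_pos": [
    [0,0,7],
    [0,0,0],
    [0,0,0],
    [0,0,0],
    [0,0,0]
  ],
  "angular": [
    [0,0,0],
    [0,0,0],
    [0,0,0],
    [0,0,0],
    [0,0,0]
  ],
  "grip": [0,0,1,1,1]
}}

```text
time: 34.88
eef_pos: [0.4596, -0.1445, 0.0106]
tool_rot: [[0.996, 0.087, 0.001], [0.087, -0.996, -0.0], [0.001, 0.0, -1.0]]
wrist_force: [-0.9, -0.3, 0.8]
width: 0.0497
```

Emit:
{"method": "drive_tool", "body": {
  "delta_pos": [
    [0,0,0]
  ],
  "angular": [
    [0,0,0]
  ],
  "grip": [1]
}}

```text
time: 35.0
eef_pos: [0.4596, -0.1445, 0.0106]
tool_rot: [[0.996, 0.087, 0.0], [0.087, -0.996, -0.0], [0.0, 0.0, -1.0]]
wrist_force: [-0.5, -0.1, 0.1]
width: 0.0497
```

```bash
python3 n.py 459.5 -144.5 10 5
```

```text
t 35.0 tool d [-0.1  0.   0.6] (after turn) [-0.1  0.   0.6] rot [ 0.01 -0.03 -0.  ] w 49.7 F [-0.5 -0.1  0.1]
```

Emit:
{"method": "drive_tool", "body": {
  "delta_pos": [
    [0,0,-25],
    [0,0,-50],
    [0,0,-55],
    [0,0,-30],
    [0,0,0]
  ],
  "angular": [
    [0,0,0],
    [0,0,0],
    [0,0,2.7],
    [0,0,0],
    [0,0,0]
  ],
  "grip": [1,1,1,1,1]
}}

```text
time: 35.62
eef_pos: [0.4588, -0.1442, 0.1749]
tool_rot: [[0.999, 0.038, -0.001], [0.038, -0.999, 0.001], [-0.001, -0.001, -1.0]]
wrist_force: [0.2, 0.7, -1.0]
width: 0.0491
```

```bash
python3 n.py 543.2 -325 83.5 2.35
```

```text
t 35.62 tool d [ 77.5 184.   91.1] (after turn) [ 76.9 184.1  91.4] rot [-0.04  0.08 -0.15] w 49.1 F [ 0.2  0.7 -1. ]
```

Emit:
{"method": "drive_tool", "body": {
  "delta_pos": [
    [19,45,0],
    [19,45,0],
    [19,45,0],
    [18,42,0],
    [0,0,0]
  ],
  "angular": [
    [0,0,0],
    [0,0,0],
    [0,0,0],
    [0,0,0],
    [0,0,0]
  ],
  "grip": [1,1,1,1,1]
}}

```text
time: 36.25
eef_pos: [0.5411, -0.3221, 0.1661]
tool_rot: [[0.999, 0.04, -0.009], [0.04, -0.999, 0.005], [-0.008, -0.006, -1.0]]
wrist_force: [-0.7, 0.7, -1.1]
width: 0.0497
```

```bash
python3 n.py 543.2 -325 83.5 2.35
```

```text
t 36.25 tool d [ 2.7  3.4 82.6] (after turn) [ 2.   3.  82.6] rot [-0.33  0.48 -0.05] w 49.7 F [-0.7  0.7 -1.1]
```

Emit:
{"method": "drive_tool", "body": {
  "delta_pos": [
    [2.5,3.2,20],
    [0,0,25],
    [0,0,23],
    [0,0,0],
    [0,0,0]
  ],
  "angular": [
    [-0.3,0.5,0],
    [0,0,0],
    [0,0,0],
    [0,0,0],
    [0,0,0]
  ],
  "grip": [1,1,1,1,1]
}}

```text
time: 36.88
eef_pos: [0.5414, -0.3219, 0.0908]
tool_rot: [[0.999, 0.041, -0.006], [0.041, -0.999, 0.005], [-0.006, -0.005, -1.0]]
wrist_force: [0.4, -0.1, -1.0]
width: 0.0494
```

```bash
python3 n.py 543.2 -325 83.5 2.35
```

```text
t 36.88 tool d [1.7 3.2 7.2] (after turn) [1.7 3.1 7.3] rot [-0.31  0.32  0.  ] w 49.4 F [ 0.4 -0.1 -1. ]
```

Emit:
{"method": "drive_tool", "body": {
  "delta_pos": [
    [1.7,3.2,4],
    [0,0,1.5],
    [0,0,0]
  ],
  "angular": [
    [-0.3,0.3,0],
    [0,0,0],
    [0,0,0]
  ],
  "grip": [1,1,1]
}}

```text
time: 37.25
eef_pos: [0.5439, -0.3254, 0.0866]
tool_rot: [[0.999, 0.041, 0.002], [0.041, -0.999, -0.002], [0.002, 0.002, -1.0]]
wrist_force: [-0.4, 0.2, -0.3]
width: 0.0494
```

```bash
python3 n.py 543.2 -325 82.8 2.35
```

```text
t 37.25 tool d [-0.7 -0.5  3.8] (after turn) [-0.7 -0.5  3.8] rot [ 0.1  -0.12  0.01] w 49.4 F [-0.4  0.2 -0.3]
```

Emit:
{"method": "drive_tool", "body": {
  "delta_pos": [
    [-0.7,-0.5,2.5],
    [0,0,1],
    [0,0,0.3],
    [0,0,0]
  ],
  "angular": [
    [0.1,-0.1,0],
    [0,0,0],
    [0,0,0],
    [0,0,0]
  ],
  "grip": [1,1,1,1]
}}

```text
time: 37.75
eef_pos: [0.5432, -0.325, 0.0829]
tool_rot: [[0.999, 0.041, 0.001], [0.041, -0.999, -0.0], [0.001, 0.0, -1.0]]
wrist_force: [0.4, -0.1, -0.6]
width: 0.0494
```

```bash
python3 n.py 543.2 -325 82.6 2.35
```

```text
t 37.75 tool d [0.  0.  0.3] (after turn) [0.  0.  0.3] rot [ 0.01 -0.04  0.01] w 49.4 F [ 0.4 -0.1 -0.6]
```

Emit:
{"method": "drive_tool", "body": {
  "delta_pos": [
    [0,0,0.3],
    [0,0,0],
    [0,0,0],
    [0,0,0],
    [0,0,-25]
  ],
  "angular": [
    [0,0,0],
    [0,0,0],
    [0,0,0],
    [0,0,0],
    [0,0,0]
  ],
  "grip": [1,0.25,0.25,0.25,0.25]
}}

```text
time: 38.38
eef_pos: [0.5426, -0.3246, 0.1065]
tool_rot: [[0.999, 0.041, -0.002], [0.041, -0.999, 0.002], [-0.002, -0.002, -1.0]]
wrist_force: [0.2, -0.0, 0.2]
width: 0.0642
```

Emit:
{"method": "drive_tool", "body": {
  "delta_pos": [
    [0,0,-50],
    [0,0,-40],
    [-20,-45,0],
    [-25,-50,0],
    [-25,-50,0]
  ],
  "angular": [
    [0,0,0],
    [0,0,0],
    [0,0,0],
    [0,0,0],
    [0,0,0]
  ],
  "grip": [0.25,0.25,0,0,0]
}}

```text
time: 39.0
eef_pos: [0.4659, -0.1816, 0.201]
tool_rot: [[0.999, 0.038, 0.002], [0.038, -0.999, -0.001], [0.002, 0.001, -1.0]]
wrist_force: [1.8, 0.4, 0.2]
width: 0.0855
```

Emit:
{"method": "drive_tool", "body": {
  "delta_pos": [
    [-20,-50,0],
    [-20,-50,0],
    [0,0,0],
    [0,0,0]
  ],
  "angular": [
    [0,0,0],
    [0,0,0],
    [0,0,0],
    [0,0,0]
  ],
  "grip": [0,0,0,0]
}}

```text
time: 39.5
eef_pos: [0.4195, -0.0784, 0.2021]
tool_rot: [[0.999, 0.041, 0.005], [0.041, -0.999, -0.001], [0.005, 0.001, -1.0]]
wrist_force: [0.3, -0.3, 0.5]
width: 0.0856
```

```bash
python3 - <<'E'
from rig import snapshot
from h import *
s=snapshot("top");im=s["img"][:,:,::-1]
cv2.imwrite("pics/top8.png",im)
d=dots(s);print(d)
for p,a in d["r"]:print(p,(ray(s,p,.106)*1000).round(1),(ray(s,p,.064)*1000).round(1))
s=snapshot("side");im=s["img"][:,:,::-1]
cv2.imwrite("pics/side8.png",cv2.resize(im[120:380,60:380],None,fx=2.3,fy=2.3,interpolation=cv2.INTER_CUBIC))
E
```

```text
{'g': [([301.8, 113.1], 44), ([430.5, 283.4], 52), ([355.5, 290.1], 42)], 'y': [], 'r': [([164.4, 179.4], 52), ([399.7, 186.5], 56)]}
[164.4, 179.4] [597.6 326.5] [604.4 339.3]
[399.7, 186.5] [ 574.  -322.7] [ 579.9 -335.6]
```

View pics/top8.png

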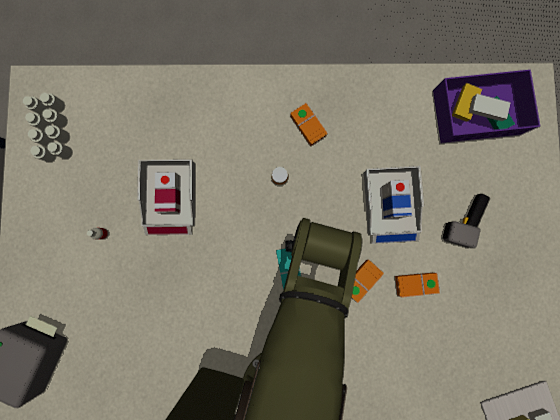

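View pics/side8.png

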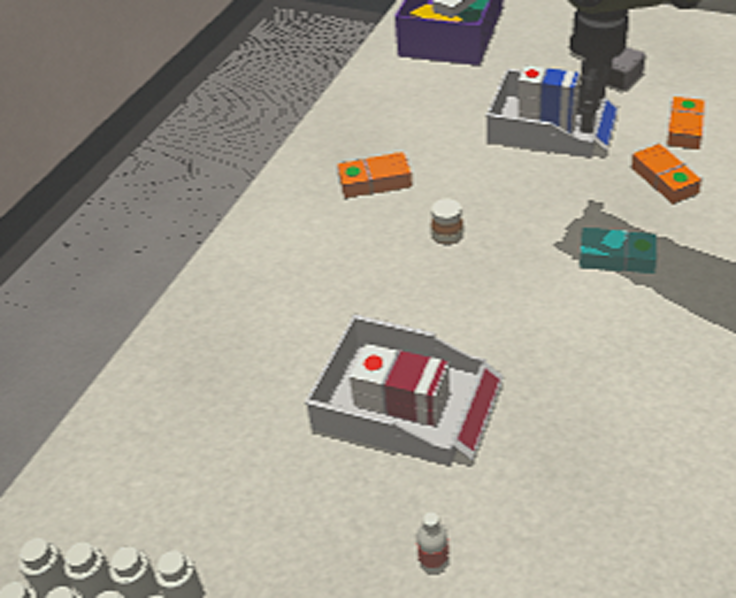

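Both piles stand square: the blue-pile red dot is at (574.0, -322.7), against 573.9/-323.0 (yellow) and 573.2/-323.3 (green). The jar (280,175), dropper (98,233) and scanner (465,225) haven't moved, and the gripper is clear at z = 0.20. Handing in.

```bash
python3 -c "
from rig import env,order
print(env.read_state()['dq'].round(3));print(order.job_done())"
```

```text
[-0.01   0.009 -0.     0.001 -0.     0.001]
the job is handed in; nothing more can be done
None
```

All five cartons are put away and the job was handed in at about 40 s of the 141 s allowed.

- **Crimson bin:** green is at the bottom with red on top. The two dots coincided to about 0.1 mm.
- **Blue bin:** I took the old red carton out and parked it on the bench, then stacked green, yellow and the old red on top. The three dots lined up within about 1 mm.
- **Placement:** both piles lie flat with dots up, lengthwise with the bin. By the top camera they are within about 2 mm and 1–2° of the bin's middle and direction.
- **Bystanders:** the jar, dropper bottle, scanner, the two orange look-alikes in clear view and the crimson pile were where they started in the last pictures. In the last top view the arm partly covered the turquoise look-alike and the orange one near it, so I only saw those undisturbed in the side view.

No final check failed or disagreed. The largest wrist force I read was about 6 N.

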